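Open the dial lock of the platinum-ware strongbox

ROBOT

A 6-joint arm with a two-finger parallel gripper is mounted at the origin on a cart in front of the work surface, level with it; the furniture and walls round the work are solid. World frame = base frame: x ahead of the robot, y to its left, z up, the work surface at z = 0. Lengths are in m, angles in rad, forces in N, time in s.
With the tool pointing down it reaches from about 0.325 to 0.925 m from the base axis. Payload 3.1 kg.
Tool frame: the origin (TCP) lies midway between the tips of the shut fingers; the grasp point (between the pads) lies 19 mm behind it; z points along the fingers, y is the direction in which the jaws open and shut (so a half turn about z gives the same grasp; the last joint's range is limited). The gripper opens to 85 mm and grips with 20 to 120 N. Pads are 22 mm wide; open, the fingers measure 114 mm over their backs; the gripper's body (76 mm by 85 mm) begins 54 mm behind the grasp point. The pads swing forward as they close: fully open they stand 13 mm farther back than shut.
Start: joints at [-1.418, 0.217, 1.613, -0, 1.311, -0.112], TCP at [0.164, -0.603, 0.192] pointing down, gripper open.
Joint ranges: [-2.75, 2.75], [-0.78, 2.1], [0.31, 2.55], [-1.13, 4.27], [0.13, 2.63], [-2.58, 2.58]. Speed limits (rad/s): [2.79, 2.79, 3.14, 3.14, 3.14, 3.14].

INTERFACE

Orientations are given as a unit quaternion [x, y, z, w].
In Python, from bench import status, vision, robot gives the robot as it stands. The module is installed in compiled form; this text tells all that it offers.
- The arm moves only by the tool servo_tool, never from a script. Its argument "increments" is one flat list of numbers, 5 for each row, row after row: the shift along the tool's x, y, z normalised to -1 to 1, where 1 is 20 mm, then the turn about the tool's z normalised to -1 to 1, where 1 is 4 degrees, then the finger opening in mm, from 0 to 85.4. In form: [dx, dy, dz, turn, grip, dx, dy, dz, turn, grip, ...]. A call has 1 to 5 rows; each row shifts and turns the pose as measured when the row begins, along the tool's axes as they then stand; what a row does not reach is not made up. A row lasts 1/12 s, in which the tool goes at most 41.7 mm and 7.16 degrees, less where a joint would pass 70% of its speed; a pose out of reach is approached as far as the arm can. A call with a number of a shift or a turn outside -1 to 1 is refused whole. A call with a gripper value outside its range is refused whole. The fingers move at their own pace and stop on an object; "grip_force" is the grip in N (left out, the last holds). Time passes only in rows, so rows that do not move let the fingers close. It gives the time, the measured TCP pose, the force and the opening at its end, in the units of the state.
- status.get_state(): the state, without advancing time (a new reading comes with each control period).
- vision.camera(name): name is "scene" or "side" or "wrist"; returns the picture (480x640x3 uint8, red, green, blue); there is no depth.
- vision.camera_params(name): a dict with "K" (3x3 intrinsics, pixels), "k1" (the pictures are not rectified: a ray, as slopes to the right and down, at radius r is drawn at 1 + k1 r^2 times it, then the intrinsics apply), "extrinsics" (4x4, takes a point from camera to world coordinates); the wrist camera has in their place "T_tool_cam" (4x4, takes a point from camera to tool coordinates, whose origin is the TCP and whose axes are the flange's). Camera axes: x right, y down, z forward; pixel columns grow to the right and rows downward; lengths in m; the calibration is good to about 2 mm. A picture is of the moment at which its call begins: read the wrist's pose just before it. camera_params takes no time and is no camera call.
- robot.hand_in(): hands the job in, once; it reports no verdict.
The state is a dict: "clock": time; "joints": joint angles; "dq": joint speeds; "tau": joint torques, N m; "eef_pos": TCP position; "tool_rot": TCP orientation; "contact_force": force on the tool from outside, world axes, zero at the start; "ft_torque": the same for the moment, N m; "width": finger opening in m.
Only numpy, scipy, OpenCV 4.12 (cv2) and the standard library are available. Lean on these libraries where they do the work, as an engineer would, in place of code of your own. Each camera call takes 0.05 s, during which the arm holds its last target. There are 200 camera calls.

TASK

Unlock the steel strongbox: push the loose square-bored knob fully home on the square shaft of the box's dial, then turn the dial with it, click by click, to the click at which the dial's nose points straight at the shackle. Leaving the knob on, grip the shackle by its bow and pull it straight up out of the box and its hasp, without tugging hard should it still be locked; finish while holding it up still in the gripper, bow up and legs hanging down, about 10 cm clear above the box. Leave the crucible, timer and vial alone.

Things in the scene. Friction and masses are not known exactly. Their poses are not given: they have to be found in the camera images.
- lockbox: Fixed steel strongbox, 112 (x) by 246 (y) mm, deck 70 mm above its origin (centre of the underside); z up. In its frame: dial axis at (0, -67) mm; hinged lid on the left (y > 36), its 32 mm wide, 4 mm thick hasp strap lies on the deck down to y = -30; shackle legs pass through strap and deck at (0, -17) and (0, 19). Off the open click (by over 0.05 rad) a disc inside stops it after 3 mm.
- dial (a joint): Dial angle about its vertical axis, rad, growing anticlockwise from above; 0 = nose points at the shackle (box +y) = the open click. Clicks are 0.524 rad (30 degrees) apart: a spring draws the dial into the nearest one, 0.12 N m to leave it. It starts 2, 3 or 4 clicks anticlockwise of open (positive), so turn it clockwise. Stops at -1.2 and +2.7.
- dial_top (a point): Point on the dial axis on the top face of the round dial plate (52 mm across), 77 mm above the bench. From here the square shaft rises 23 mm, 12 mm across its flats, tip chamfered 1.7 mm. The frame turns with the dial: z up, y toward the nose; the flats face x and y.
- dial_nose (a point): tip of the pointed nose of the dial plate, 34 mm from the axis, at the height of the plate's top face
- knob: Loose aluminium wing knob, 60 g, 54 mm high, stands bore down on the bench. Origin: centre of its underside, z up. Round hub 37 mm wide, 28.5 mm high, blind square bore from below 13.2 mm wide, 26 mm deep, flats facing x and y (fits in any quarter turn). Above it the wing to grip: 16 mm thick (y), 40 mm long (x), up to 54 mm. Fully home, the underside rests on the dial plate.
- shackle: Loose U-shaped shackle of 10 mm round steel bar, 0.12 kg. Origin: middle of the bow bar, 112 mm above the bench while locked. Straight bow along y (46 mm over the legs); legs run down -z at y = -18 (80 mm below the origin, next to the dial) and y = +18 (72 mm). 32 mm free under the bow bar. It is out of the strap after rising 45 mm.
- shackle_toe (a point): lower end of the shackle's longer leg, 38 mm below the deck (32 mm above the bench) while locked
- crucible: bystander: small white porcelain crucible, 38 mm wide, 30 mm high, origin at its underside
- timer: bystander: flat white lab timer, 58 x 62 x 18 mm, origin at its underside
- vial: bystander: upright white sample vial with a screw cap, 15 mm wide, 49 mm high, origin at its underside

How it is judged:
By the outcome, as a careful person would: the job done as asked, in the order asked, and still so for the second after the job is handed in, while the arm keeps its last pose, push and grip.
It also fails if it takes over 58 s, if anything falls off the work surface, if the arm or the gripper's body presses on something with over 40 N, if the wrist force passes 120 N, or if a joint passes its speed limit or range.

## Working session

There is one attempt and no reset: what is moved stays moved. The work goes in short steps, Python scripts to look and compute and a tool call to move; the robot and the scene stay as the last step left them, time stands still between calls to the robot, and variables do not carry over. Pictures are saved under pics/ and viewed, about 8 in all and at most 12, crops included, and the job is handed in when it is done.

Besides the shell and the picture viewer there is one more tool, called by a JSON object that holds its "op" and its "data", one argument or row to a line. servo_tool: Moves the arm, as the interface text tells. Its arguments: {"type":"object","properties":{"increments":{"type":"array"},"grip_force":{"type":"number"}},"required":["increments"]}

```bash
mkdir -p pics; cat > h.py <<'E'
import numpy as np, cv2
from scipy.spatial.transform import Rotation as R
from bench import status, vision, robot
def cam(name):
    s=status.get_state(); p=vision.camera_params(name); im=vision.camera(name)
    if name=='wrist':
        T=np.eye(4);T[:3,:3]=R.from_quat(s['tool_rot']).as_matrix();T[:3,3]=s['eef_pos'];E=T@np.array(p['T_tool_cam'])
    else: E=np.array(p['extrinsics'])
    return im,np.array(p['K']),p['k1'],E
def save(n,im): cv2.imwrite('pics/'+n+'.png',im[:,:,::-1])
def ray(c,u,v):
    _,K,k1,E=c
    q=cv2.undistortPoints(np.array([[[u,v]]],float),K,np.array([k1,0,0,0.]),None)[0,0]
    # iterative radial k1 model: same as OpenCV
    d=E[:3,:3]@np.array([q[0],q[1],1.]); return E[:3,3],d/np.linalg.norm(d)
def onz(c,u,v,z):
    o,d=ray(c,u,v); return o+d*(z-o[2])/d[2]
def tri(a,b):
    (o1,d1),(o2,d2)=a,b
    t=np.linalg.lstsq(np.c_[d1,-d2],o2-o1,rcond=None)[0]
    p,q=o1+t[0]*d1,o2+t[1]*d2; return (p+q)/2,np.linalg.norm(p-q)
def proj(c,P):
    _,K,k1,E=c; q=E[:3,:3].T@(np.array(P)-E[:3,3]); q=q/q[2]; r=q[0]**2+q[1]**2
    return (K@np.array([q[0]*(1+k1*r),q[1]*(1+k1*r),1]))[:2]
E
python3 - <<'E'
from h import *
s=status.get_state(); print(s)
for n in ['scene','side','wrist']:
    c=cam(n); save(n+'0',c[0]); np.savez('pics/'+n+'0.npz',im=c[0],K=c[1],k1=c[2],E=c[3]); print(n,c[1].round(1).tolist(),c[2],c[3].round(3).tolist())
E
```

```text
{'clock': 0.0, 'joints': array([-1.41823457e+00,  2.17768347e-01,  1.61492593e+00,  7.83390454e-06,
        1.31130007e+00, -1.12201604e-01]), 'dq': array([-0.00032688, -0.00189691,  0.0005477 ,  0.00014748,  0.00211075,
       -0.00099127]), 'tau': array([ 2.78226553e-04, -3.96845090e+01, -3.03854227e+01,  4.23080928e-05,
        9.75856965e-03,  7.66406544e-06]), 'eef_pos': array([ 0.16343471, -0.60231247,  0.19026387]), 'tool_rot': array([ 9.91249753e-01,  1.31994261e-01, -2.04476108e-05, -1.20067391e-03]), 'contact_force': array([ 0.89653151, -0.0487989 , -0.49728559]), 'ft_torque': array([-0.01862862,  0.02635324, -0.01724945]), 'width': 0.08560478053043863}
scene [[555.1, 0.0, 322.0], [0.0, 555.1, 242.3], [0.0, 0.0, 1.0]] 0.014698042074481903 [[-0.879, -0.303, 0.367, -0.012], [-0.476, 0.591, -0.651, 0.736], [-0.02, -0.748, -0.664, 0.994], [0.0, 0.0, 0.0, 1.0]]
side [[509.9, 0.0, 325.2], [0.0, 509.9, 233.2], [0.0, 0.0, 1.0]] 0.047368617975782706 [[-0.953, -0.206, 0.22, 0.241], [-0.302, 0.625, -0.72, 0.559], [0.011, -0.752, -0.659, 0.786], [0.0, 0.0, 0.0, 1.0]]
wrist [[367.2, 0.0, 319.4], [0.0, 367.2, 240.2], [0.0, 0.0, 1.0]] -0.012353253008755652 [[0.261, -0.92, -0.291, 0.239], [-0.965, -0.25, -0.077, -0.584], [-0.002, 0.301, -0.954, 0.373], [0.0, 0.0, 0.0, 1.0]]
```

View pics/scene0.png

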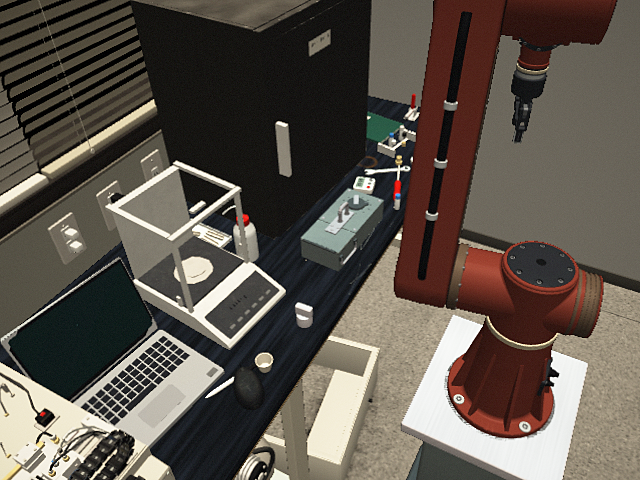

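View pics/side0.png

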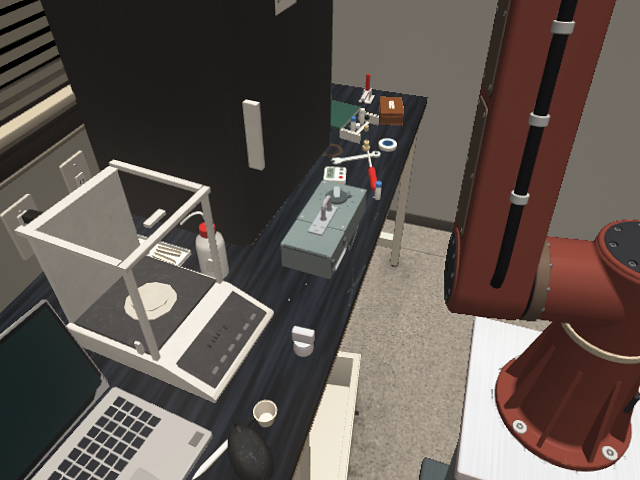

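Scene: knob at (304,315), box around (345,225), dial near (356,200). Side: knob (303,342), box around (325,225), dial near (338,195). Next I'll look at enlarged crops.

```bash
python3 - <<'E'
from h import *
def ld(n):
    z=np.load(f'pics/{n}0.npz'); return z['im'],z['K'],float(z['k1']),z['E']
a,b=ld('scene'),ld('side')
f=lambda c,x,y,w,h,W,H:cv2.resize(c[0][y:y+h,x:x+w],(W,H),interpolation=cv2.INTER_CUBIC)
top=np.hstack([f(a,295,180,95,95,400,400),f(b,275,170,95,95,400,400)])
bot=np.hstack([f(a,280,290,50,50,200,200),f(b,275,315,50,50,200,200)])
bot=np.hstack([bot,cv2.resize(np.load('pics/wrist0.npz')['im'],(267,200)),np.zeros((200,133,3),np.uint8)])
save('crop1',np.vstack([top,bot]))
print('knob top tri',tri(ray(a,304,306),ray(b,302.5,329)))
for nm,p,q in [('knob z0',(304,322),(303,352))]:
    print(onz(a,*p,0.0),onz(b,*q,0.0))
E
```

```text
knob top tri (array([0.45292958, 0.00377895, 0.03082914]), np.float64(0.0016104074726074758))
[0.44299504 0.02443708 0.        ] [0.44307294 0.0296508  0.        ]
```

View pics/crop1.png

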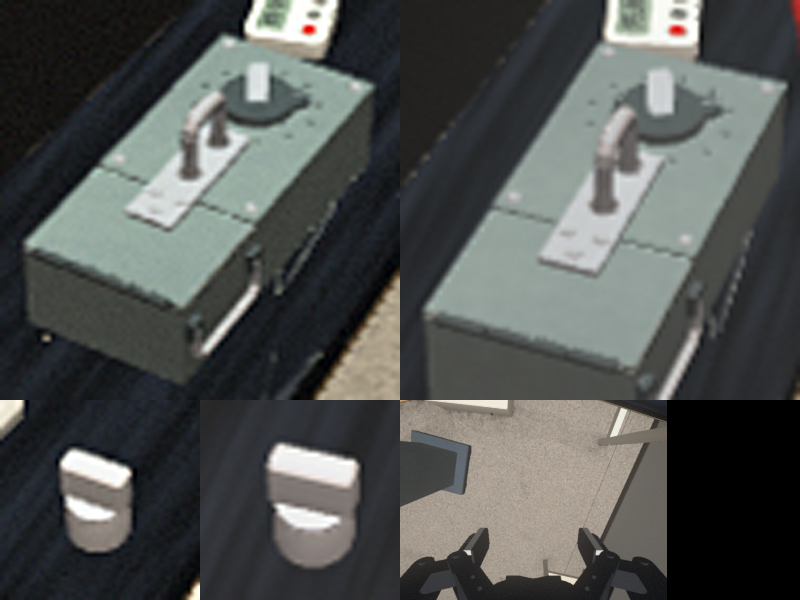

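Crops: the nose points away from the shackle, toward image right (scene px ≈368,204). The deck corners, the shackle and the knob's wing (top bar running left to right) are all clear. Now casting rays onto planes.

```bash
python3 - <<'E'
from h import *
def ld(n):
    z=np.load(f'pics/{n}0.npz'); return z['im'],z['K'],float(z['k1']),z['E']
a,b=ld('scene'),ld('side')
S=lambda x,y:(295+(x+.5)*.2375-.5,180+(y+.5)*.2375-.5)
D=lambda x,y:(275+(x+.5)*.2375-.5,170+(y+.5)*.2375-.5)
P=lambda x,y:(280+(x+.5)/4-.5,290+(y+.5)/4-.5)
Q=lambda x,y:(275+(x+.5)/4-.5,315+(y+.5)/4-.5)
def sh(n,p,q,z): print(n,onz(a,*p,z).round(4)[:2],onz(b,*q,z).round(4)[:2],[np.round(t,4) for t in tri(ray(a,*p),ray(b,*q))])
sh('A',S(25,242),D(27,312),.07)
sh('B',S(188,303),D(228,370),.07)
sh('C',S(374,88),D(387,87),.07)
sh('D',S(224,37),D(205,45),.07)
sh('dial shaft top',S(258,67),D(259,72),.1)
sh('nose',S(310,101),D(321,108),.077)
sh('bow end near',S(190,130),D(203,158),.112)
sh('bow end far',S(217,98),D(227,108),.112)
sh('knob wing top L',P(66,61),Q(70,60),.054)
sh('knob wing top R',P(131,78),Q(157,73),.054)
sh('knob hub bottom',P(98,150),Q(114,166),0)
E
```

```text
A [ 0.5576 -0.164 ] [ 0.5584 -0.1635] [array([ 0.5608, -0.1689,  0.0647]), np.float64(0.0002)]
B [ 0.4455 -0.1604] [ 0.4518 -0.1551] [array([ 0.4631, -0.194 ,  0.0332]), np.float64(0.0031)]
C [ 0.4321 -0.3988] [ 0.4349 -0.4014] [array([ 0.4363, -0.4094,  0.0627]), np.float64(0.0022)]
D [ 0.5437 -0.4051] [ 0.5442 -0.4078] [array([ 0.5422, -0.402 ,  0.0734]), np.float64(0.0015)]
dial shaft top [ 0.492  -0.3489] [ 0.4961 -0.3526] [array([ 0.4988, -0.3632,  0.0902]), np.float64(0.0031)]
nose [ 0.4596 -0.3593] [ 0.4627 -0.3618] [array([ 0.4648, -0.3711,  0.0685]), np.float64(0.0022)]
bow end near [ 0.4943 -0.2585] [ 0.4974 -0.257 ] [array([ 0.5035, -0.2764,  0.096 ]), np.float64(0.0001)]
bow end far [ 0.494  -0.2943] [ 0.4983 -0.3009] [array([ 0.4991, -0.3047,  0.1061]), np.float64(0.0048)]
knob wing top L [0.4592 0.0276] [0.4637 0.0269] [array([0.4706, 0.0104, 0.0312]), np.float64(0.0001)]
knob wing top R [0.4202 0.0218] [0.4244 0.0217] [array([0.4294, 0.0068, 0.034 ]), np.float64(0.0003)]
knob hub bottom [0.4351 0.0376] [0.4398 0.0381] [array([ 0.4459,  0.0215, -0.024 ]), np.float64(0.0012)]
```

{"op": "servo_tool", "data": {
  "increments": [1,-0.4,0,0.1,85,1,-0.4,0,0.1,85,1,-0.4,0,0.1,85,1,-0.4,0,0.1,85,1,-0.4,0,0.1,85]
}}

```text
clock: 0.57
eef_pos: [0.2486, -0.5383, 0.1876]
tool_rot: [0.994, 0.11, -0.001, -0.002]
contact_force: [0.1, 0.3, 0.4]
width: 0.0849
```

{"op": "servo_tool", "data": {
  "increments": [1,-0.4,0,0.1,85,1,-0.4,0,0.1,85,1,-0.4,0,0.1,85,1,-0.4,0,0.1,85,1,-0.4,0,0.1,85]
}}

```text
clock: 0.98
eef_pos: [0.3414, -0.4735, 0.1852]
tool_rot: [0.996, 0.091, -0.002, -0.005]
contact_force: [0.5, 0.2, -0.7]
width: 0.0853
```

{"op": "servo_tool", "data": {
  "increments": [1,-0.4,0,0.1,85,1,-0.4,0,0.1,85,1,-0.4,0,0.1,85,1,-0.4,0,0.1,85,1,-0.4,0,0.1,85]
}}

```text
clock: 1.4
eef_pos: [0.4365, -0.4122, 0.1829]
tool_rot: [0.997, 0.073, -0.003, -0.006]
contact_force: [-0.1, 0.0, -0.1]
width: 0.0849
```

{"op": "servo_tool", "data": {
  "increments": [0.8,-0.8,-0.4,0,85,0.8,-0.8,-0.2,0,85,0.6,-0.6,0,0,85,0.4,-0.3,0,0,85,0,0,0,0,85]
}}

```text
clock: 1.82
eef_pos: [0.4851, -0.3486, 0.1929]
tool_rot: [0.997, 0.075, -0.004, -0.008]
contact_force: [-0.6, 0.2, -0.4]
width: 0.0848
```

```bash
python3 - <<'E'
from h import *
c=cam('wrist'); save('w1',c[0]); np.savez('pics/w1.npz',im=c[0],K=c[1],k1=c[2],E=c[3]); s=status.get_state(); print(s['eef_pos'],s['tool_rot'])
E
```

```text
[ 0.48435147 -0.34929204  0.19275151] [ 0.99715854  0.07473419 -0.00435961 -0.0084049 ]
```

View pics/w1.png

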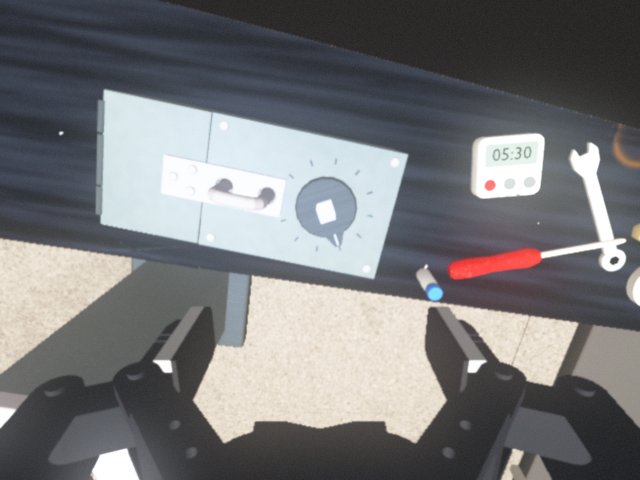

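```bash
cat >> h.py <<'E'
def st():
    s=status.get_state(); M=R.from_quat(s['tool_rot']).as_matrix()
    print('t',s['clock'].__round__(2),'p',s['eef_pos'].round(4),'psi',np.degrees(np.arctan2(M[1,0],M[0,0])).round(2),'tiltdeg',np.degrees(M[:2,2]).round(2),'F',s['contact_force'].round(1),'M',s['ft_torque'].round(2),'w',round(s['width']*1e3,1),'J',s['joints'].round(2)); return s,M
def mv(dp):
    s,M=st(); print('tool units', (M.T@np.array(dp)/.02).round(2))
def ldw(n):
    z=np.load(f'pics/{n}.npz'); return z['im'],z['K'],float(z['k1']),z['E']
E
python3 - <<'E'
from h import *
c=ldw('w1'); st()
print('tcp px',proj(c,[0.4844,-.3493,.1928]))
for n,u,v,z in [('A',104,90,.07),('D',407,153,.07),('C',375,278,.07),('B',102,224,.07),('shaft',326,211,.1),('plate',326,206,.077),('nose',340,247,.077),('bow1',213,192,.112),('bow2',265,206,.112)]:
    print(n,onz(c,u,v,z).round(4)[:2])
# shaft top contour, plate circle
g=cv2.cvtColor(c[0],cv2.COLOR_RGB2GRAY)[170:255,290:365]
m=(g>170).astype(np.uint8)
k,l,s,ce=cv2.connectedComponentsWithStats(m); i=l[211-170,326-290]; print(s[i],ce[i]+[290,170])
cs,_=cv2.findContours((l==i).astype(np.uint8),0,1); r=cv2.minAreaRect(cs[0]); b=cv2.boxPoints(r)+[290,170]
w=np.array([onz(c,*p,.1)[:2] for p in b]); print(w.round(4), w.mean(0), [np.degrees(np.arctan2(*(w[(j+1)%4]-w[j])[::-1]))%90 for j in range(4)])
m=(g<75).astype(np.uint8); k,l,s,ce=cv2.connectedComponentsWithStats(m); i=1+np.argmax(s[1:,4]); print('plate',s[i]+[290,170,0,0,0])
save('wc',np.hstack([cv2.resize(c[0][170:255,290:365],(525,595),interpolation=cv2.INTER_CUBIC)]))
E
```

```text
t 1.87 p [ 0.4844 -0.3493  0.1928] psi 8.58 tiltdeg [-0.57  0.92] F [-0.6  0.3  0.3] M [-0.04 -0.    0.02] w 85.1 J [-0.75  0.17  1.67  0.01  1.32  0.67]
tcp px [317.52541677 277.42029622]
A [ 0.562  -0.1657]
D [ 0.5501 -0.4099]
C [ 0.4381 -0.4058]
B [ 0.4511 -0.1608]
shaft [ 0.4996 -0.3515]
plate [ 0.4984 -0.3517]
nose [ 0.4647 -0.3691]
bow1 [ 0.5038 -0.2677]
bow2 [ 0.4993 -0.3063]
[ 25  28  22  27 437] [325.41189931 211.48741419]
[[ 0.5037 -0.3402]
 [ 0.5106 -0.3535]
 [ 0.4945 -0.3618]
 [ 0.4874 -0.3483]] [ 0.49904371 -0.3509286 ] [np.float64(27.470047552561432), np.float64(27.280427954521997), np.float64(27.896649234441966), np.float64(26.40560104830585)]Traceback (most recent call last):
  File "<stdin>", line 12, in <module>
    return _wrapfunc(a, 'argmax', axis=axis, out=out, **kwds)
    return bound(*args, **kwds)
ValueError: attempt to get argmax of an empty sequence
```

Wrist view: box corners, dial centre (326,206), nose tip (340,247). Box yaw is about −2.9° and the dial about 120°, so four clicks. The shaft is near (0.498,−0.352). Moving on to the knob.

{"op": "servo_tool", "data": {
  "increments": [0.1,-1,0,0,85,0.1,-1,0,0,85,0.1,-1,0,0,85,0.1,-1,0,0,85,0.1,-1,0,0,85]
}}

```text
clock: 2.28
eef_pos: [0.4756, -0.2543, 0.1923]
tool_rot: [0.998, 0.07, -0.007, -0.007]
contact_force: [-0.6, -0.1, 0.0]
width: 0.0852
```

{"op": "servo_tool", "data": {
  "increments": [0.1,-1,0,0,85,0.1,-1,0,0,85,0.1,-1,0,0,85,0.1,-1,0,0,85,0.1,-1,0,0,85]
}}

```text
clock: 2.7
eef_pos: [0.4673, -0.1556, 0.192]
tool_rot: [0.998, 0.066, -0.008, -0.006]
contact_force: [0.4, 0.1, 0.5]
width: 0.0849
```

{"op": "servo_tool", "data": {
  "increments": [0.0,-1,0,0,85,0.0,-1,0,0,85,0.0,-1,0,0,85,0.0,-1,0,0,85,0.0,-1,0,0,85]
}}

```text
clock: 3.12
eef_pos: [0.4514, -0.0581, 0.1921]
tool_rot: [0.998, 0.061, -0.01, -0.004]
contact_force: [-0.0, 0.0, -0.4]
width: 0.0854
```

{"op": "servo_tool", "data": {
  "increments": [0.0,-1,0,0,85,0.0,-1,0,0,85,0.0,-0.6,0,0,85,0.0,-0.3,0,0,85,0.0,0,0,0,85]
}}

```text
clock: 3.53
eef_pos: [0.4418, -0.0006, 0.1916]
tool_rot: [0.998, 0.06, -0.011, -0.003]
contact_force: [0.1, 0.2, 0.0]
width: 0.0849
```

```bash
python3 - <<'E'
from h import *
st()
c=cam('wrist'); save('w2',c[0]); np.savez('pics/w2.npz',im=c[0],K=c[1],k1=c[2],E=c[3])
E
```

```text
t 3.53 p [ 0.4418 -0.0006  0.1916] psi 6.85 tiltdeg [-1.25  0.28] F [0.1 0.2 0. ] M [ 0.01 -0.   -0.03] w 84.9 J [-0.16 -0.17  2.01  0.    1.33  1.29]
```

View pics/w2.png

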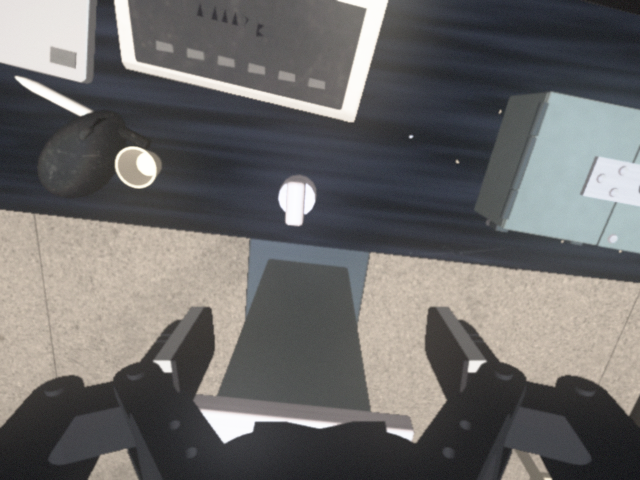

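```bash
python3 - <<'E'
from h import *
c=ldw('w2'); st()
g=cv2.cvtColor(c[0],cv2.COLOR_RGB2GRAY)[165:240,265:330]
for t in (90,225,245):
    m=(g>t).astype(np.uint8); k,l,s,ce=cv2.connectedComponentsWithStats(m); i=l[215-165,294-265]; print(t,s[i]+[265,165,0,0,0],ce[i]+[265,165])
print(g[10:66:5,10:56:3])
for u,v,z in [(285.5,224,.054),(303.5,224,.054),(286,180,.054),(305,180,.054),(294.7,224.5,.054),(296,179,.054)]: print((u,v),onz(c,u,v,z)[:2].round(4))
E
```

```text
t 3.58 p [ 0.442  -0.0012  0.1917] psi 6.83 tiltdeg [-1.25  0.25] F [-0.9 -1.3 -0.7] M [ 0.05 -0.02 -0.09] w 85.4 J [-0.16 -0.17  2.01  0.    1.33  1.29]
90 [ 277  174   40   53 1514] [296.50396301 198.66908851]
225 [279 183  25  42 815] [292.01349693 202.10797546]
245 [287 184  15  40 511] [293.99412916 203.67318982]
[[ 71  74  73  72  72  80  99 106 113  95  80  70  71  67  70  68]
 [ 69  70  68  85 131 132 127 127 127 125 128 128  92  75  73  75]
 [ 63  66  99 240 230 249 250 251 246 235 198 228 138 107  74  66]
 [ 66  78 247 251 237 251 252 253 251 242 216 251 249 137  69  64]
 [ 69 152 252 252 243 251 252 253 250 238 233 252 252 224  72  66]
 [ 65 160 252 252 242 251 252 252 250 233 249 253 253 238  68  67]
 [ 68  78 248 252 242 251 252 252 250 229 249 252 251  99  68  67]
 [ 68  70  68 228 244 252 253 252 249 222 251 250 108  70  69  71]
 [ 67  67  69  87 246 252 253 252 249 208  85  69  70  74  73  72]
 [ 64  66  68  96 248 252 253 251 248 182  67  67  69  69  68  70]
 [ 69  69  69  70 100 135 160 185 179  81  64  62  63  62  63  60]
 [ 68  68  68  65  66  68  63  65  65  67  65  63  62  60  60  58]]
(285.5, 224) [0.4275 0.028 ]
(303.5, 224) [0.4294 0.0119]
(286, 180) [0.4672 0.0311]
(305, 180) [0.4692 0.0147]
(294.7, 224.5) [0.428  0.0197]
(296, 179) [0.4691 0.0226]
```

```bash
python3 -c "
from h import *
mv([.0065,.022,0]);mv([.0065,.022,-.16])"
```

```text
t 3.58 p [ 0.442  -0.0012  0.1917] psi 6.83 tiltdeg [-1.25  0.25] F [-0.9 -1.3 -0.7] M [ 0.05 -0.02 -0.09] w 85.4 J [-0.16 -0.17  2.01  0.    1.33  1.29]
tool units [ 0.45 -1.05 -0.  ]
t 3.58 p [ 0.442  -0.0012  0.1917] psi 6.83 tiltdeg [-1.25  0.25] F [-0.9 -1.3 -0.7] M [ 0.05 -0.02 -0.09] w 85.4 J [-0.16 -0.17  2.01  0.    1.33  1.29]
tool units [ 0.62 -1.    8.  ]
```

{"op": "servo_tool", "data": {
  "increments": [0.3,-0.7,0,0.3,60,0.15,-0.4,0.5,0.3,50,0,0,1,0,45,0,0,1,0,45,0,0,1,0,45]
}}

```text
clock: 4.0
eef_pos: [0.4549, 0.0154, 0.1259]
tool_rot: [0.999, 0.034, -0.003, 0.001]
contact_force: [0.7, 0.3, 0.5]
width: 0.0448
```

```bash
python3 -c "
from h import *
s,M=st(); mv(np.r_[.4485,.021,.09]-s['eef_pos'])"
```

```text
t 4.0 p [0.4549 0.0154 0.1259] psi 3.93 tiltdeg [-0.36 -0.08] F [0.7 0.3 0.5] M [ 0.02 -0.02 -0.01] w 44.8 J [-0.12 -0.08  2.06 -0.    1.17  1.38]
t 4.0 p [0.4549 0.0154 0.1259] psi 3.93 tiltdeg [-0.36 -0.08] F [0.7 0.3 0.5] M [ 0.02 -0.02 -0.01] w 44.8 J [-0.12 -0.08  2.06 -0.    1.17  1.38]
tool units [-0.29 -0.3   1.8 ]
```

{"op": "servo_tool", "data": {
  "increments": [-0.3,-0.3,0.9,0,45,-0.1,0,0.9,0,45,0,0,0.9,0,45,0,0,0.4,0,45,0,0,0,0,45]
}}

```text
clock: 4.42
eef_pos: [0.4438, 0.0146, 0.0572]
tool_rot: [0.999, 0.031, -0.007, 0.002]
contact_force: [-0.2, 0.6, 0.1]
width: 0.0452
```

```bash
python3 -c "
from h import *
s,M=st(); mv(np.r_[.4485,.021,.032]-s['eef_pos'])
c=cam('wrist');save('w3',c[0]);np.savez('pics/w3.npz',im=c[0],K=c[1],k1=c[2],E=c[3])"
```

```text
t 4.42 p [0.4438 0.0146 0.0572] psi 3.55 tiltdeg [-0.74 -0.23] F [-0.2  0.6  0.1] M [-0.04  0.    0.05] w 45.2 J [-0.12  0.01  2.12 -0.01  1.02  1.39]
t 4.42 p [0.4438 0.0146 0.0572] psi 3.55 tiltdeg [-0.74 -0.23] F [-0.2  0.6  0.1] M [-0.04  0.    0.05] w 45.2 J [-0.12  0.01  2.12 -0.01  1.02  1.39]
tool units [ 0.27 -0.31  1.26]
```

View pics/w3.png

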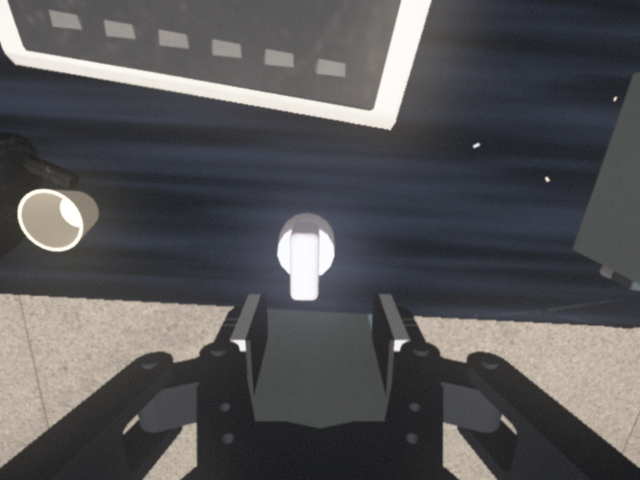

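```bash
python3 -c "
from h import *
c=ldw('w3'); s,M=st()
P=[onz(c,u,v,.054) for u,v in [(304,300),(305.5,222),(290.5,298),(318,298),(291.5,224),(319.5,224)]]
for p in P: print(p.round(4))
m=(P[0]+P[1])/2; print(m); mv(np.r_[m[:2],.0315]-s['eef_pos'])"
```

```text
t 4.47 p [0.4442 0.0146 0.0579] psi 3.55 tiltdeg [-0.7  -0.24] F [ 0.2  0.  -0.3] M [ 0.03  0.01 -0.01] w 45.2 J [-0.12  0.    2.12 -0.01  1.03  1.39]
[0.4276 0.0208 0.054 ]
[0.4729 0.0222 0.054 ]
[0.4284 0.0284 0.054 ]
[0.4293 0.013  0.054 ]
[0.4714 0.0295 0.054 ]
[0.4723 0.0149 0.054 ]
[0.45022792 0.02150803 0.054     ]
t 4.47 p [0.4442 0.0146 0.0579] psi 3.55 tiltdeg [-0.7  -0.24] F [ 0.2  0.  -0.3] M [ 0.03  0.01 -0.01] w 45.2 J [-0.12  0.    2.12 -0.01  1.03  1.39]
tool units [ 0.34 -0.33  1.31]
```

{"op": "servo_tool", "data": {
  "increments": [0.35,-0.5,0,0,45,0.2,-0.1,0.3,0,45,0,0,0.5,0,45,0,0,0.4,0,45,0,0,0,0,45]
}}

```text
clock: 4.88
eef_pos: [0.4613, 0.0271, 0.0365]
tool_rot: [1.0, 0.03, -0.001, 0.003]
contact_force: [-0.5, -0.1, 0.0]
width: 0.0451
```

```bash
python3 -c "
from h import *
s,M=st(); mv(np.r_[.449,.0212,.0315]-s['eef_pos'])"
```

```text
t 4.88 p [0.4613 0.0271 0.0365] psi 3.49 tiltdeg [-0.09 -0.31] F [-0.5 -0.1  0. ] M [-0.01  0.04 -0.06] w 45.1 J [-0.09  0.07  2.1  -0.01  0.97  1.42]
t 4.88 p [0.4613 0.0271 0.0365] psi 3.49 tiltdeg [-0.09 -0.31] F [-0.5 -0.1  0. ] M [-0.01  0.04 -0.06] w 45.1 J [-0.09  0.07  2.1  -0.01  0.97  1.42]
tool units [-0.63  0.26  0.25]
```

{"op": "servo_tool", "data": {
  "increments": [-0.3,0.2,0,0,45,-0.2,0,0.1,0,45,0,0,0.1,0,45,0,0,0,0,45,0,0,0,0,45]
}}

```text
clock: 5.3
eef_pos: [0.4498, 0.0221, 0.0317]
tool_rot: [1.0, 0.031, -0.002, 0.003]
contact_force: [-0.5, -0.6, -0.7]
width: 0.0447
```

```bash
python3 -c "
from h import *
s,M=st(); mv(np.r_[.449,.0212,.0315]-s['eef_pos'])"
```

```text
t 5.3 p [0.4498 0.0221 0.0317] psi 3.52 tiltdeg [-0.16 -0.32] F [-0.5 -0.6 -0.7] M [-0.01 -0.05  0.  ] w 44.7 J [-0.1   0.06  2.13 -0.01  0.96  1.41]
t 5.3 p [0.4498 0.0221 0.0317] psi 3.52 tiltdeg [-0.16 -0.32] F [-0.5 -0.6 -0.7] M [-0.01 -0.05  0.  ] w 44.7 J [-0.1   0.06  2.13 -0.01  0.96  1.41]
tool units [-0.04  0.04  0.01]
```

{"op": "servo_tool", "data": {
  "increments": [0,0,0,0,0,0,0,0,0,0,0,0,0,0,0,0,0,0,0,0,0,0,0,0,0],
  "grip_force": 60
}}

```text
clock: 5.72
eef_pos: [0.4505, 0.0219, 0.0325]
tool_rot: [1.0, 0.031, -0.001, 0.003]
contact_force: [0.4, -0.3, 0.5]
width: -0.0002
```

{"op": "servo_tool", "data": {
  "increments": [0,0,-0.3,0,0,0,0,-0.6,0,0,0,0,-0.9,0,0,0,0,-1,0,0,0,0,-1,0,0]
}}

```text
clock: 6.13
eef_pos: [0.4453, 0.0229, 0.1072]
tool_rot: [1.0, 0.031, -0.007, 0.002]
contact_force: [-0.2, -0.1, -0.9]
width: 0.0003
```

```bash
python3 -c "
from h import *
s,M=st(); mv(np.r_[.498,-.352,.21]-s['eef_pos'])"
```

```text
t 6.13 p [0.4453 0.0229 0.1072] psi 3.51 tiltdeg [-0.8  -0.25] F [-0.2 -0.1 -0.9] M [-0.01  0.02 -0.01] w 0.3 J [-0.1  -0.07  2.09 -0.01  1.14  1.41]
t 6.13 p [0.4453 0.0229 0.1072] psi 3.51 tiltdeg [-0.8  -0.25] F [-0.2 -0.1 -0.9] M [-0.01  0.02 -0.01] w 0.3 J [-0.1  -0.07  2.09 -0.01  1.14  1.41]
tool units [ 1.41 18.89 -5.1 ]
```

The grasp missed: the fingers shut to 0. I need to see why.

```bash
python3 -c "
from h import *
c=cam('wrist');np.savez('pics/w4.npz',im=c[0],K=c[1],k1=c[2],E=c[3])
d=cam('side');e=cam('scene')
s,M=st(); print(proj(c,s['eef_pos']),proj(d,s['eef_pos']),proj(e,s['eef_pos']))
save('w4',np.vstack([np.hstack([cv2.resize(c[0],(400,300)),cv2.resize(d[0][240:390,220:420],(400,300))]),np.hstack([cv2.resize(e[0][220:370,220:420],(400,300)),np.zeros((300,400,3),np.uint8)])]))"
```

```text
t 6.28 p [0.4481 0.0227 0.1086] psi 3.51 tiltdeg [-0.42 -0.29] F [0.2 0.4 0.2] M [-0.    0.02 -0.02] w 0.1 J [-0.1  -0.07  2.08 -0.01  1.13  1.41]
[317.47270633 272.81746839] [300.49231005 309.9861543 ] [300.34018613 288.39449623]
```

View pics/w4.png

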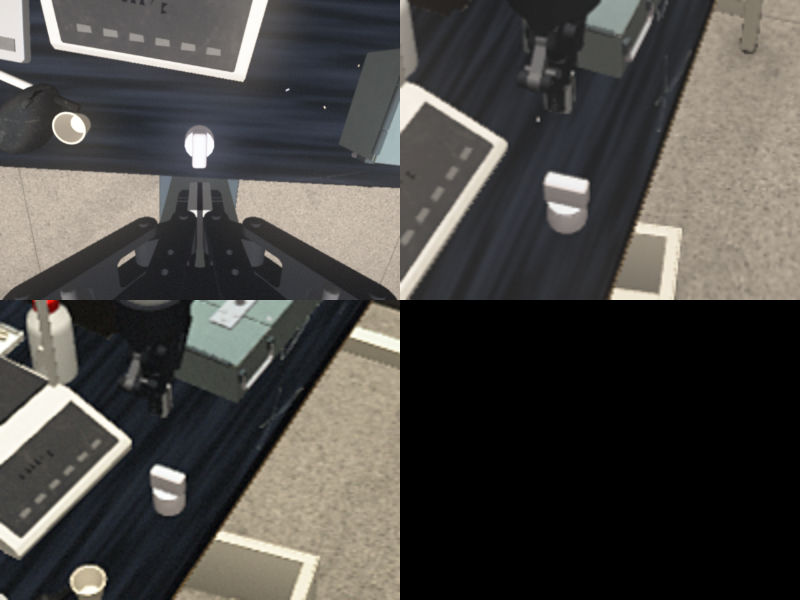

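```bash
python3 -c "
from h import *
c=ldw('w4'); d=ldw('side0'); e=ldw('scene0')
p=np.array([.4481,.0227,.1086]); 
for k in (0,.01,.019,.03): print(k,proj(c,p+[0,0,k]),proj(d,p+[0,0,k]),proj(e,p+[0,0,k]))
print('tip tri',tri(ray(d,302.5,296),ray(e,300.5,278)))
im=c[0]; g=cv2.cvtColor(im,cv2.COLOR_RGB2GRAY); m=(g[190:290,290:350]>225).astype(np.uint8)
k,l,s,ce=cv2.connectedComponentsWithStats(m); i=1+np.argmax(s[1:,4]); print(s[i]+[290,190,0,0,0])
Z=lambda u,v:onz(c,u,v,.054).round(4)
print(Z(317,268),Z(319,213))
z=np.hstack([cv2.resize(im[180:330,260:380],(480,600),interpolation=2)])
save('w4z',z)
"
```

```text
0 [317.39198592 272.81356643] [300.48602309 310.00800362] [300.3320322 288.4101117]
0.01 [317.35362227 280.68849583] [300.36417706 306.17169242] [300.1223961  285.24404198]
0.019 [317.31561758 288.49397446] [300.25283599 302.67009082] [299.93174109 282.36494948]
0.03 [317.26394041 299.11431193] [300.11453659 298.32592442] [299.69612441 278.80729832]
tip tri (array([0.44229923, 0.02737199, 0.1495998 ]), np.float64(0.0024665353807273136))
[ 296  213   46   56 1760]
[0.428  0.0219 0.054 ] [0.4672 0.0229 0.054 ]
```

View pics/w4z.png

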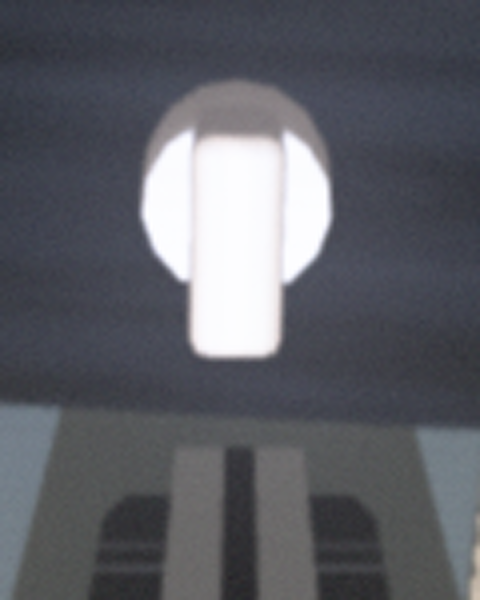

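The view shows the knob untouched at (318,240). The shut finger tips are at row ~292, where TCP should be at 273. All three cameras put the real tips roughly 35 mm short of the reported TCP, so the fingers closed above the wing. I'll confirm this with a gentle touch of the shut tips on the wing top.

{"op": "servo_tool", "data": {
  "increments": [0,0,1,0,0,0,0,1,0,0,0,0,0.9,0,0,0,0,0.4,0,0,0,0,0,0,0]
}}

```text
clock: 6.7
eef_pos: [0.4465, 0.0225, 0.0384]
tool_rot: [1.0, 0.031, -0.004, 0.002]
contact_force: [-0.6, -0.4, 0.5]
width: 0.0002
```

{"op": "servo_tool", "data": {
  "increments": [0,0,0.2,0,0,0,0,0.1,0,0,0,0,0.1,0,0,0,0,0.1,0,0,0,0,0.1,0,0]
}}

```text
clock: 7.12
eef_pos: [0.4464, 0.0225, 0.0258]
tool_rot: [1.0, 0.031, -0.004, 0.002]
contact_force: [-0.2, -0.6, 0.1]
width: 0.0004
```

```bash
python3 -c "
from h import *
s,M=st(); mv(np.r_[.4485,.0217,.02]-s['eef_pos'])"
```

```text
t 7.12 p [0.4464 0.0225 0.0258] psi 3.52 tiltdeg [-0.48 -0.28] F [-0.2 -0.6  0.1] M [-0.01 -0.02  0.04] w 0.4 J [-0.1   0.07  2.13 -0.01  0.95  1.41]
t 7.12 p [0.4464 0.0225 0.0258] psi 3.52 tiltdeg [-0.48 -0.28] F [-0.2 -0.6  0.1] M [-0.01 -0.02  0.04] w 0.4 J [-0.1   0.07  2.13 -0.01  0.95  1.41]
tool units [0.11 0.04 0.29]
```

{"op": "servo_tool", "data": {
  "increments": [0,0,0.07,0,0,0,0,0.07,0,0,0,0,0.07,0,0]
}}

```text
clock: 7.37
eef_pos: [0.4477, 0.0223, 0.0224]
tool_rot: [1.0, 0.031, -0.003, 0.003]
contact_force: [-0.5, -0.1, 0.2]
width: 0.0
```

{"op": "servo_tool", "data": {
  "increments": [0,0,0.07,0,0,0,0,0.07,0,0]
}}

```text
clock: 7.53
eef_pos: [0.4482, 0.0223, 0.0198]
tool_rot: [1.0, 0.031, -0.002, 0.003]
contact_force: [-0.0, -0.2, -0.8]
width: -0.0001
```

{"op": "servo_tool", "data": {
  "increments": [0,0,0.07,0,0]
}}

```text
clock: 7.62
eef_pos: [0.4483, 0.0222, 0.0184]
tool_rot: [1.0, 0.031, -0.002, 0.003]
contact_force: [-0.5, 0.2, 0.2]
width: -0.0005
```

{"op": "servo_tool", "data": {
  "increments": [0,0,0.07,0,0]
}}

```text
clock: 7.7
eef_pos: [0.4484, 0.0222, 0.0169]
tool_rot: [1.0, 0.031, -0.002, 0.003]
contact_force: [1.2, -0.0, -0.5]
width: 0.0001
```

{"op": "servo_tool", "data": {
  "increments": [0,0,0.07,0,0]
}}

```text
clock: 7.78
eef_pos: [0.4484, 0.0222, 0.0153]
tool_rot: [1.0, 0.031, -0.002, 0.003]
contact_force: [0.6, 0.5, -0.4]
width: -0.0
```

{"op": "servo_tool", "data": {
  "increments": [0,0,0.07,0,0]
}}

```text
clock: 7.87
eef_pos: [0.4493, 0.0221, 0.0148]
tool_rot: [1.0, 0.031, -0.002, 0.003]
contact_force: [-2.5, 0.9, 15.2]
width: 0.0003
```

{"op": "servo_tool", "data": {
  "increments": [0,0,0.07,0,0]
}}

```text
clock: 7.95
eef_pos: [0.4504, 0.022, 0.015]
tool_rot: [1.0, 0.031, -0.001, 0.003]
contact_force: [-3.5, 1.1, 15.8]
width: 0.0
```

Contact came at a reading of 0.015 on the 0.054 wing top, so the real tips are 39 mm behind the reported TCP. I'll use that offset. Opening and going down properly now.

{"op": "servo_tool", "data": {
  "increments": [0,0,-0.5,0,45,0,0,-0.2,0,45,0,0,0,0,45,0,0,0,0,45,0,0,0,0,45]
}}

```text
clock: 8.37
eef_pos: [0.4511, 0.022, 0.0297]
tool_rot: [1.0, 0.031, -0.001, 0.003]
contact_force: [-0.5, 0.3, 0.4]
width: 0.0446
```

{"op": "servo_tool", "data": {
  "increments": [0,0,0.4,0,45,0,0,0.5,0,45,0,0,0.4,0,45,0,0,0.2,0,45,0,0,0,0,45]
}}

```text
clock: 8.78
eef_pos: [0.4487, 0.022, -0.0057]
tool_rot: [1.0, 0.031, -0.003, 0.003]
contact_force: [-1.9, -1.0, -0.9]
width: 0.0449
```

```bash
python3 -c "
from h import *
s,M=st(); mv(np.r_[.4485,.0217,-.008]-s['eef_pos'])"
```

```text
t 8.78 p [ 0.4487  0.022  -0.0057] psi 3.53 tiltdeg [-0.3 -0.3] F [-1.9 -1.  -0.9] M [ 0.05  0.03 -0.03] w 44.9 J [-0.1   0.13  2.14 -0.01  0.87  1.41]
t 8.78 p [ 0.4487  0.022  -0.0057] psi 3.53 tiltdeg [-0.3 -0.3] F [-1.9 -1.  -0.9] M [ 0.05  0.03 -0.03] w 44.9 J [-0.1   0.13  2.14 -0.01  0.87  1.41]
tool units [-0.01  0.02  0.12]
```

{"op": "servo_tool", "data": {
  "increments": [0,0,0.06,0,0,0,0,0,0,0,0,0,0,0,0,0,0,0,0,0,0,0,0,0,0],
  "grip_force": 80
}}

```text
clock: 9.2
eef_pos: [0.4476, 0.0221, -0.0081]
tool_rot: [1.0, 0.031, -0.004, 0.002]
contact_force: [0.0, 0.9, -0.5]
width: 0.0142
```

{"op": "servo_tool", "data": {
  "increments": [0,0,-0.3,0,0,0,0,-0.6,0,0,0,0,-0.9,0,0,0,0,-1,0,0,0,0,-1,0,0]
}}

```text
clock: 9.62
eef_pos: [0.4428, 0.023, 0.0672]
tool_rot: [0.999, 0.031, -0.01, 0.002]
contact_force: [0.4, 0.8, -0.4]
width: 0.0145
```

```bash
python3 -c "
from h import *
s,M=st(); mv(np.r_[.498,-.352,.15]-s['eef_pos'])"
```

```text
t 9.62 p [0.4428 0.023  0.0672] psi 3.52 tiltdeg [-1.12 -0.22] F [ 0.4  0.8 -0.4] M [-0.   -0.04 -0.05] w 14.5 J [-0.1  -0.01  2.11 -0.01  1.05  1.41]
t 9.62 p [0.4428 0.023  0.0672] psi 3.52 tiltdeg [-1.12 -0.22] F [ 0.4  0.8 -0.4] M [-0.   -0.04 -0.05] w 14.5 J [-0.1  -0.01  2.11 -0.01  1.05  1.41]
tool units [ 1.52 18.89 -4.12]
```

```bash
cat >> h.py <<'E'
def plan(target,n,tot):  # tot: psi change deg (+ccw)
    s,M=st(); d=(np.array(target)-s['eef_pos'])/n; out=[]
    psi=np.arctan2(M[1,0],M[0,0])
    for i in range(n):
        a=psi+np.radians(tot)*(i+.5)/n
        out.append([np.cos(a)*d[0]+np.sin(a)*d[1],np.sin(a)*d[0]-np.cos(a)*d[1],-d[2]])
    print((np.array(out)/.02).round(2).tolist(),'turn',-tot/4/n)
E
python3 -c "
from h import *
plan([.498,-.352,.165],28,113.6)"
```

```text
t 9.62 p [0.4428 0.023  0.0672] psi 3.52 tiltdeg [-1.12 -0.22] F [ 0.4  0.8 -0.4] M [-0.   -0.04 -0.05] w 14.5 J [-0.1  -0.01  2.11 -0.01  1.05  1.41]
[[0.03, 0.68, -0.17], [-0.01, 0.68, -0.17], [-0.06, 0.67, -0.17], [-0.11, 0.67, -0.17], [-0.16, 0.66, -0.17], [-0.2, 0.65, -0.17], [-0.25, 0.63, -0.17], [-0.29, 0.61, -0.17], [-0.33, 0.59, -0.17], [-0.38, 0.56, -0.17], [-0.41, 0.54, -0.17], [-0.45, 0.5, -0.17], [-0.49, 0.47, -0.17], [-0.52, 0.44, -0.17], [-0.55, 0.4, -0.17], [-0.57, 0.36, -0.17], [-0.6, 0.32, -0.17], [-0.62, 0.27, -0.17], [-0.64, 0.23, -0.17], [-0.65, 0.18, -0.17], [-0.66, 0.14, -0.17], [-0.67, 0.09, -0.17], [-0.68, 0.04, -0.17], [-0.68, -0.01, -0.17], [-0.67, -0.05, -0.17], [-0.67, -0.1, -0.17], [-0.66, -0.15, -0.17], [-0.65, -0.19, -0.17]] turn -1.0142857142857142
```

{"op": "servo_tool", "data": {
  "increments": [0.05,0.7,-0.6,-1,0,0,0.7,-0.6,-1,0,-0.05,0.7,-0.6,-1,0,-0.1,0.7,-0.6,-1,0,-0.15,0.7,-0.6,-1,0]
}}

```text
clock: 10.03
eef_pos: [0.4548, -0.0466, 0.1354]
tool_rot: [0.977, 0.214, -0.006, 0.001]
contact_force: [0.7, 0.2, -0.9]
width: 0.0144
```

{"op": "servo_tool", "data": {
  "increments": [-0.2,0.65,-0.6,-1,0,-0.25,0.65,-0.6,-1,0,-0.3,0.6,-0.4,-1,0,-0.35,0.6,-0.2,-1,0,-0.4,0.55,0,-1,0]
}}

```text
clock: 10.45
eef_pos: [0.4659, -0.1186, 0.1806]
tool_rot: [0.921, 0.389, -0.002, 0.003]
contact_force: [0.4, -0.3, -0.5]
width: 0.0147
```

{"op": "servo_tool", "data": {
  "increments": [-0.4,0.55,0,-1,0,-0.45,0.5,0,-1,0,-0.5,0.45,0,-1,0,-0.5,0.45,0,-1,0,-0.55,0.4,0,-1,0]
}}

```text
clock: 10.87
eef_pos: [0.4764, -0.189, 0.1856]
tool_rot: [0.835, 0.55, -0.001, 0.005]
contact_force: [-0.2, -0.6, -1.1]
width: 0.0146
```

```bash
python3 -c "
from h import *
s,M=st();p=np.degrees(np.arctan2(M[1,0],M[0,0]));n=int(round((117.1-p)/3.9));plan([.498,-.352,.165],n,117.1-p)"
```

```text
t 10.87 p [ 0.4764 -0.189   0.1856] psi 66.77 tiltdeg [ 0.23 -0.57] F [-0.2 -0.6 -1.1] M [ 0.   -0.01 -0.03] w 14.6 J [-0.51 -0.03  1.89 -0.01  1.27 -0.1 ]
t 10.87 p [ 0.4764 -0.189   0.1856] psi 66.77 tiltdeg [ 0.23 -0.57] F [-0.2 -0.6 -1.1] M [ 0.   -0.01 -0.03] w 14.6 J [-0.51 -0.03  1.89 -0.01  1.27 -0.1 ]
[[-0.55, 0.3, 0.08], [-0.57, 0.27, 0.08], [-0.59, 0.23, 0.08], [-0.6, 0.19, 0.08], [-0.62, 0.15, 0.08], [-0.62, 0.1, 0.08], [-0.63, 0.06, 0.08], [-0.63, 0.02, 0.08], [-0.63, -0.02, 0.08], [-0.63, -0.07, 0.08], [-0.62, -0.11, 0.08], [-0.61, -0.15, 0.08], [-0.6, -0.19, 0.08]] turn -0.9677889052092356
```

{"op": "servo_tool", "data": {
  "increments": [-0.55,0.3,0.1,-1,0,-0.55,0.25,0.1,-1,0,-0.6,0.25,0.1,-1,0,-0.6,0.2,0.1,-1,0,-0.6,0.15,0.1,-1,0]
}}

```text
clock: 11.28
eef_pos: [0.4841, -0.2547, 0.1794]
tool_rot: [0.721, 0.693, -0.002, 0.007]
contact_force: [-0.7, -0.6, -0.9]
width: 0.0143
```

{"op": "servo_tool", "data": {
  "increments": [-0.6,0.1,0.1,-1,0,-0.65,0.05,0.1,-1,0,-0.65,0,0.1,-1,0,-0.65,0,0.1,-1,0,-0.65,-0.05,0.1,-1,0]
}}

```text
clock: 11.7
eef_pos: [0.4927, -0.321, 0.1722]
tool_rot: [0.582, 0.813, -0.003, 0.007]
contact_force: [0.2, 0.4, -0.7]
width: 0.0146
```

{"op": "servo_tool", "data": {
  "increments": [-0.6,-0.1,0,-0.9,0,-0.4,-0.15,0,-0.4,0,-0.2,-0.1,0,0,0,0,0,0,0,0,0,0,0,0,0]
}}

```text
clock: 12.12
eef_pos: [0.4941, -0.3492, 0.1738]
tool_rot: [0.543, 0.84, -0.003, 0.007]
contact_force: [-0.3, 0.6, -1.6]
width: 0.0148
```

```bash
python3 -c "
from h import *
s,M=st(); mv(np.r_[.498,-.352,.165]-s['eef_pos'])
c=cam('wrist');save('w5',c[0]);np.savez('pics/w5.npz',im=c[0],K=c[1],k1=c[2],E=c[3])
for P in ([.498,-.352,.1],[.498,-.352,.077],s['eef_pos'],s['eef_pos']+[0,0,.0081],s['eef_pos']+[0,0,.0621]): print(proj(c,P))"
```

```text
t 12.12 p [ 0.4941 -0.3492  0.1738] psi 114.19 tiltdeg [ 0.49 -0.77] F [-0.3  0.6 -1.6] M [ 0.   -0.03 -0.01] w 14.8 J [-0.73  0.18  1.69 -0.    1.26 -1.15]
t 12.12 p [ 0.4941 -0.3492  0.1738] psi 114.19 tiltdeg [ 0.49 -0.77] F [-0.3  0.6 -1.6] M [ 0.   -0.03 -0.01] w 14.8 J [-0.73  0.18  1.69 -0.    1.26 -1.15]
tool units [-0.2   0.12  0.44]
[321.70261347 236.49987698]
[321.44696313 227.55110957]
[318.45505642 271.3381971 ]
[318.46127223 277.5797881 ]
[318.52066861 336.87678804]
```

View pics/w5.png

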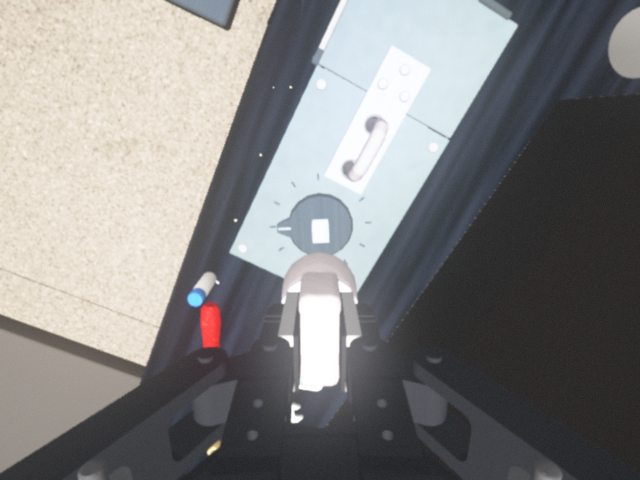

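```bash
python3 - <<'E'
from h import *
c=ldw('w5'); s,M=st(); z0=.1738
g=cv2.cvtColor(c[0],cv2.COLOR_RGB2GRAY)
sub=g[200:250,295:350]
m=(sub>170).astype(np.uint8); k,l,S,ce=cv2.connectedComponentsWithStats(m); i=l[31,25]; print(S[i]+[295,200,0,0,0])
cs,_=cv2.findContours((l==i).astype(np.uint8),0,1); b=cv2.boxPoints(cv2.minAreaRect(cs[0]))+[295,200]; print(b)
w=np.array([onz(c,*p,.1)[:2] for p in b]); print(w.mean(0),[np.degrees(np.arctan2(*(w[(j+1)%4]-w[j])[::-1]))%90 for j in range(4)])
# plate circle
for a in (range(205,250,3),):
  print(g[224,280:365:3]); print(g[185:262:3,321])
# knob rows
for r in (262,280,300,320,350,380,388,392): print(r,g[r,282:362:2])
print('col',g[245:300:2,320],g[376:400:2,312])
E
```

```text
t 12.17 p [ 0.4941 -0.349   0.1738] psi 114.21 tiltdeg [ 0.49 -0.78] F [-0.5  1.  -0.5] M [ 0.02 -0.02  0.03] w 14.4 J [-0.73  0.18  1.69 -0.    1.26 -1.15]
[311 218  19  26 481]
[[311. 218.]
 [329. 218.]
 [329. 243.]
 [311. 243.]]
[ 0.49503125 -0.34842564] [np.float64(24.114938668027875), np.float64(24.632185533781012), np.float64(24.10283087815455), np.float64(23.744038218201638)]
[155 161 159 156 161 157 156 161 160 163 167 252 253 253 253 253 225 160
 163 162 160 161 161 159 164 227 228 229 228]
[233 232 230 139 154 160 158 157 155 159 157 173 253 253 253 253 253 253
 253 240 158 156 161 186 191 194]
262 [227 227 229 230 231 226 201 182 186 192 190 197 194 196 195 194 196 199
 200 199 197 195 192 192 193 189 188 188 182 179 175 167 194 225 227 227
 225 225 225 223]
280 [107 170 190 199 205 209 217 226 219 214 184 187 188 187 184 185 186 187
 186 188 186 187 187 183 187 183 177 172 193 219 215 209 195 189 183 176
 178 221 224 226]
300 [250 253 168 166 165 166 167 161 156 237 253 254 254 254 255 255 255 255
 255 255 255 254 254 254 254 254 254 252 242 182 144 168 171 170 166 169
 2
[... 324 characters left out ...]
0 111 108
 108 104 105 103]
380 [ 88  90  91  98 101  96 113 124 123 231 254 255 255 255 255 255 255 255
 255 255 255 255 255 255 255 255 254 252 177 111 125 124 102 103 103  95
  92  92  91  90]
388 [ 87  87  87  93  99 120 191 125 155 247 254 255 255 255 255 255 255 255
 255 255 161 113 110 109 108 106 105 107 106 109 122 156 173 100  98  89
  90  88  88  86]
392 [ 83  83  84  94  92 100 118 100  97  98  97  98 102 102 104 111 118 123
 111 109 108 105 107 105 103 105 104 105 106 109 110 123 129  98  99  87
  88  87  83  82]
col [157 158 161 162 183 189 191 192 197 204 206 204 210 205 180 181 182 185
 189 189 192 194 193 194 202 231 250 254] [255 255 255 255 254 250 255 246 111 104 101 100]
```

```bash
python3 - <<'E'
from h import *
c=ldw('w5'); s,M=st(); p=s['eef_pos']; zt=p[2]+.0621
L=lambda P:(M.T@(P-p)*1e3).round(1)
print('wing far',L(onz(c,319.3,295.5,zt)),'near',L(onz(c,318.7,391,zt)),'L',L(onz(c,299.3,340,zt)),'R',L(onz(c,338.8,340,zt)))
print('hub arc',L(onz(c,319,253,p[2]+.0081+.0285)))
print('plate far edge',L(onz(c,320.5,193.5,.077)),'right',L(onz(c,354.5,226,.077)))
print('shaft near edge z.0983',L(onz(c,320.0,243.3,.0983)),'z.1',L(onz(c,320.,243.3,.1)),'base far z.077',L(onz(c,320,217.5,.077)))
E
```

```text
t 12.17 p [ 0.4941 -0.349   0.1738] psi 114.21 tiltdeg [ 0.49 -0.78] F [-0.5  1.  -0.5] M [ 0.02 -0.02  0.03] w 14.4 J [-0.73  0.18  1.69 -0.    1.26 -1.15]
wing far [ 16.2   0.4 -62.4] near [-26.1   0.1 -61.7] L [ -2.4  -7.1 -62.1] R [ -2.5   7.8 -62.1]
hub arc [ 23.5   0.3 -37. ]
plate far edge [24.4  1.4 96.4] right [-1.5 28.2 96.9]
shaft near edge z.0983 [-8.9  1.  75.7] z.1 [-8.4  1.  73.9] base far z.077 [ 5.4  1.  96.7]
```

Wrist view: shaft top at about (320,235), plate centre (320,225), nose to the left at (283,229). The knob is held squarely, with the hub's lower rim at row 253. I'll go down to just above the shaft, compare hub and plate in the same view, then insert.

{"op": "servo_tool", "data": {
  "increments": [0,0.04,0.4,-0.4,0,0,0,0.8,-0.3,0,0,0,0.8,0,0,0,0,0.8,0,0,0,0,0.4,0,0]
}}

```text
clock: 12.58
eef_pos: [0.4983, -0.3485, 0.1131]
tool_rot: [0.521, 0.853, -0.004, 0.012]
contact_force: [0.4, 0.2, -1.3]
width: 0.0144
```

{"op": "servo_tool", "data": {
  "increments": [0,0,0,0,0,0,0,0,0,0]
}}

```text
clock: 12.75
eef_pos: [0.497, -0.3461, 0.1108]
tool_rot: [0.521, 0.853, -0.003, 0.009]
contact_force: [0.5, -0.7, 0.0]
width: 0.0145
```

```bash
python3 -c "
from h import *
s,M=st(); mv(np.r_[.495,-.350,.098]-s['eef_pos'])
c=cam('wrist');np.savez('pics/w6.npz',im=c[0],K=c[1],k1=c[2],E=c[3])
save('w6',cv2.resize(c[0][150:300,240:400],(800,750),interpolation=2)[:600])"
```

```text
t 12.75 p [ 0.497  -0.3461  0.1108] psi 117.19 tiltdeg [ 0.7  -0.85] F [ 0.5 -0.7  0. ] M [-0.02 -0.05  0.03] w 14.5 J [-0.72  0.24  1.74 -0.    1.14 -1.2 ]
t 12.75 p [ 0.497  -0.3461  0.1108] psi 117.19 tiltdeg [ 0.7  -0.85] F [ 0.5 -0.7  0. ] M [-0.02 -0.05  0.03] w 14.5 J [-0.72  0.24  1.74 -0.    1.14 -1.2 ]
tool units [-0.12 -0.18  0.64]
```

{"op": "servo_tool", "data": {
  "increments": [-0.05,-0.12,0.3,0,0,0,0,0.1,0,0,0,0,0,0,0]
}}

```text
clock: 13.05
eef_pos: [0.4969, -0.3494, 0.1053]
tool_rot: [0.521, 0.854, -0.004, 0.011]
contact_force: [-0.4, -0.0, -0.4]
width: 0.0148
```

```bash
python3 -c "
from h import *
s,M=st(); 
c=cam('wrist');np.savez('pics/w6.npz',im=c[0],K=c[1],k1=c[2],E=c[3])
save('w6',cv2.resize(c[0][160:280,250:390],(700,600),interpolation=2))"
```

```text
t 13.05 p [ 0.4969 -0.3494  0.1053] psi 117.21 tiltdeg [ 0.91 -1.04] F [-0.4 -0.  -0.4] M [ 0.02 -0.04 -0.01] w 14.8 J [-0.73  0.25  1.75 -0.    1.12 -1.2 ]
```

View pics/w6.png

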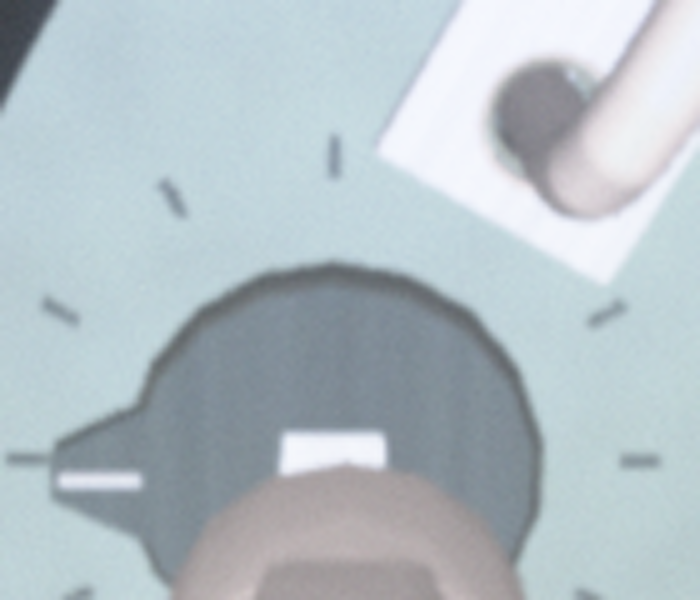

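```bash
python3 - <<'E'
from h import *
c=ldw('w6'); s,M=st(); p=np.array([.4969,-.3494,.1053])
L=lambda P:(M.T@(P-p)*1e3).round(1)
print('hub rim',L(onz(c,319.6,253,p[2]+.0081)))
print('shaft base far',L(onz(c,316.6,246.6,.077)),'plate far',L(onz(c,316.7,213.2,.077)),'plate right',L(onz(c,358.2,251,.077)))
print('shaft L/R',L(onz(c,306.1,247,.077)),L(onz(c,327.2,247,.077)))
# hub side edges at a row below
for u in (284.2,355): print(L(onz(c,u,280,p[2]+.0081)))
# vertical direction of tool axis offset between
print('axis shift', (M[:,2]*.04*1e3).round(2))
E
```

```text
t 13.1 p [ 0.4969 -0.3495  0.1053] psi 117.21 tiltdeg [ 0.9  -1.04] F [ 0.1 -0.8 -1.9] M [ 0.06  0.02 -0.03] w 14.2 J [-0.73  0.25  1.75 -0.    1.12 -1.2 ]
hub rim [13.4  0.5 -8.4]
shaft base far [ 4.5 -1.2 28.2] plate far [25.3 -1.1 27.7] plate right [ 1.6 24.1 28.4]
shaft L/R [ 4.2 -7.6 28.2] [ 4.2  5.2 28.2]
[ -1.5 -17.7  -8.2]
[-1.6 18.8 -8. ]
axis shift [  0.63  -0.73 -39.99]
```

```bash
python3 - <<'E'
from h import *
c=ldw('w4'); print('w4 rim',onz(c,319.2,200.3,0)[:2]-[.0185,0], 'hubtop mid?',onz(c,295.5,232,.0285)[:2],onz(c,343,232,.0285)[:2])
for n,u0 in (('w2',297),('w3',306)):
    c=ldw(n); g=cv2.cvtColor(c[0],cv2.COLOR_RGB2GRAY).astype(int); print(n,u0,list(zip(range(165,235,2),g[165:235:2,u0])))
E
```

```text
w4 rim [0.44553363 0.02240535] hubtop mid? [0.44524796 0.03894575] [0.44735217 0.00378644]
w2 297 [(165, np.int64(67)), (167, np.int64(68)), (169, np.int64(62)), (171, np.int64(66)), (173, np.int64(72)), (175, np.int64(107)), (177, np.int64(127)), (179, np.int64(125)), (181, np.int64(148)), (183, np.int64(228)), (185, np.int64(249)), (187, np.int64(252)), (189, np.int64(252)), (191, np.int64(252)), (193, np.int64(252)), (195, np.int64(252)), (197, np.int64(252)), (199, np.int64(252)), (201, np.int64(252)), (203, np.int64(252)), (205, np.int64(251)), (207, np.int64(251)), (209, np.int64(251)), (211, np.int64(251)), (213, np.int64(251)), (215, np.int64(251)), (217, np.int64(251)), (219, np.int64(251)), (221, np.int64(251)), (223, np.int64(249)), (225, np.int64(192)), (227, np.int64(72)), (229, np.int64(64)), (231, np.int64(63)), (233, np.int64(67))]
w3 306 [(165, np.int64(65)), (167, np.int64(66)), (169, np.int64(64)), (171, np.int64(63)), (173, np.int64(69)), (175, np.int64(64)), (177, np.int64(67)), (179, np.int64(66)), (181, np.int64(64)), (183, np.int64(61)), (185, np.int64(60)), (187, np.int64(58)), (189, np.int64(63)), (191, np.int64(62)), (193, np.int64(66)), (195, np.int64(69)), (197, np.int64(69)), (199, np.int64(67)), (201, np.int64(70)), (203, np.int64(68)), (205, np.int64(67)), (207, np.int64(71)), (209, np.int64(70)), (211, np.int64(82)), (213, np.int64(114)), (215, np.int64(131)), (217, np.int64(131)), (219, np.int64(138)), (221, np.int64(138)), (223, np.int64(127)), (225, np.int64(127)), (227, np.int64(130)), (229, np.int64(132)), (231, np.int64(137)), (233, np.int64(178))]
```

Crop: the shaft base's far edge is at px (316.6,246.6), hub rim top at (319.6,253). So the dial is about +3 mm in tool x and −1.8 mm in tool y from the knob. Shifting by that.

{"op": "servo_tool", "data": {
  "increments": [0.12,-0.08,0,0,0,0,0,0,0,0,0,0,0,0,0]
}}

```text
clock: 13.35
eef_pos: [0.4947, -0.3486, 0.1065]
tool_rot: [0.521, 0.853, -0.004, 0.012]
contact_force: [1.2, 0.5, 0.2]
width: 0.0142
```

```bash
python3 -c "
from h import *
s,M=st(); p=np.array([.4969,-.3494,.1053]); print('moved tool mm',(M.T@(s['eef_pos']-p)*1e3).round(1))"
```

```text
t 13.35 p [ 0.4947 -0.3486  0.1065] psi 117.19 tiltdeg [ 0.98 -1.11] F [1.2 0.5 0.2] M [-0.04  0.01 -0.02] w 14.2 J [-0.73  0.24  1.75 -0.    1.12 -1.2 ]
moved tool mm [ 1.7 -1.6 -1.2]
```

{"op": "servo_tool", "data": {
  "increments": [0.1,0,0.2,0,0,0,0,0.2,0,0,0,0,0.15,0,0,0,0,0,0,0]
}}

```text
clock: 13.68
eef_pos: [0.4941, -0.3472, 0.095]
tool_rot: [0.521, 0.853, -0.004, 0.013]
contact_force: [-0.0, 0.0, -1.0]
width: 0.0145
```

```bash
python3 -c "
from h import *
s,M=st(); p=np.array([.4969,-.3494,.1053]); print('moved tool mm',(M.T@(s['eef_pos']-p)*1e3).round(1))"
```

```text
t 13.68 p [ 0.4941 -0.3472  0.095 ] psi 117.18 tiltdeg [ 1.04 -1.16] F [-0.  0. -1.] M [0.   0.04 0.04] w 14.5 J [-0.73  0.25  1.76 -0.    1.1  -1.2 ]
moved tool mm [ 3.5 -1.5 10.2]
```

{"op": "servo_tool", "data": {
  "increments": [0,0,0.1,0,0,0,0,0.1,0,0]
}}

```text
clock: 13.85
eef_pos: [0.4942, -0.3472, 0.0905]
tool_rot: [0.521, 0.853, -0.004, 0.013]
contact_force: [0.1, 0.4, -0.8]
width: 0.0143
```

{"op": "servo_tool", "data": {
  "increments": [0,0,0.1,0,0]
}}

```text
clock: 13.93
eef_pos: [0.4946, -0.3477, 0.0887]
tool_rot: [0.521, 0.853, -0.004, 0.014]
contact_force: [0.3, -1.6, 2.1]
width: 0.0146
```

{"op": "servo_tool", "data": {
  "increments": [0,0,0.1,0,0]
}}

```text
clock: 14.02
eef_pos: [0.495, -0.3482, 0.0869]
tool_rot: [0.521, 0.853, -0.004, 0.014]
contact_force: [0.0, 0.5, -0.5]
width: 0.0146
```

Past the shaft tip with almost no force, and self-centring. Pushing on.

{"op": "servo_tool", "data": {
  "increments": [0,0,0.15,0,0,0,0,0.15,0,0]
}}

```text
clock: 14.18
eef_pos: [0.4953, -0.3484, 0.0805]
tool_rot: [0.521, 0.853, -0.004, 0.014]
contact_force: [-1.2, -1.0, -1.3]
width: 0.0142
```

{"op": "servo_tool", "data": {
  "increments": [0,0,0.15,0,0,0,0,0.15,0,0]
}}

```text
clock: 14.35
eef_pos: [0.4952, -0.3483, 0.0736]
tool_rot: [0.521, 0.853, -0.004, 0.014]
contact_force: [0.0, -0.4, -0.8]
width: 0.0145
```

```bash
python3 -c "
from h import *
st()"
```

```text
t 14.35 p [ 0.4952 -0.3483  0.0736] psi 117.18 tiltdeg [ 1.11 -1.23] F [ 0.  -0.4 -0.8] M [-0.03 -0.02  0.05] w 14.5 J [-0.73  0.28  1.77 -0.    1.06 -1.2 ]
```

{"op": "servo_tool", "data": {
  "increments": [0,0,0.1,0,0]
}}

```text
clock: 14.43
eef_pos: [0.4952, -0.3484, 0.071]
tool_rot: [0.521, 0.853, -0.004, 0.014]
contact_force: [0.6, -0.4, -0.6]
width: 0.0143
```

{"op": "servo_tool", "data": {
  "increments": [0,0,0.1,0,0]
}}

```text
clock: 14.52
eef_pos: [0.4952, -0.3485, 0.0687]
tool_rot: [0.521, 0.853, -0.004, 0.014]
contact_force: [0.3, -0.6, 1.6]
width: 0.0144
```

{"op": "servo_tool", "data": {
  "increments": [0,0,0.1,0,0]
}}

```text
clock: 14.6
eef_pos: [0.4954, -0.3487, 0.0684]
tool_rot: [0.521, 0.853, -0.004, 0.014]
contact_force: [-5.2, 3.6, 17.9]
width: 0.0145
```

{"op": "servo_tool", "data": {
  "increments": [0,0,0.1,0,0]
}}

```text
clock: 14.68
eef_pos: [0.4954, -0.3487, 0.0684]
tool_rot: [0.521, 0.853, -0.004, 0.013]
contact_force: [-4.3, 3.4, 11.0]
width: 0.0142
```

Knob home at reading 0.0684, against 0.0689 expected, with a firm stop. Turning clockwise.

{"op": "servo_tool", "data": {
  "increments": [0,0.01,-0.02,1,0,0,0.01,0,1,0,0,0.01,0,1,0,0,0.01,0,1,0,0,0.01,0,1,0]
}}

```text
clock: 15.1
eef_pos: [0.4957, -0.3489, 0.0699]
tool_rot: [0.666, 0.746, -0.003, 0.013]
contact_force: [-0.6, 0.6, -0.1]
width: 0.0148
```

```bash
python3 -c "
from h import *
st()"
```

```text
t 15.1 p [ 0.4957 -0.3489  0.0699] psi 96.42 tiltdeg [ 0.9  -1.23] F [-0.6  0.6 -0.1] M [-0.    0.06  0.07] w 14.8 J [-0.73  0.29  1.77 -0.01  1.06 -0.83]
```

{"op": "servo_tool", "data": {
  "increments": [0,0.01,0.04,1,0,0,0.01,0.02,1,0,0,0.01,0.02,1,0,0,0.01,0,1,0,0,0.01,0,1,0]
}}

```text
clock: 15.52
eef_pos: [0.4962, -0.349, 0.0687]
tool_rot: [0.791, 0.612, -0.001, 0.013]
contact_force: [0.3, 0.5, -1.0]
width: 0.0148
```

{"op": "servo_tool", "data": {
  "increments": [0,0.01,0.02,1,0,0,0.01,0,1,0,0,0.01,0.02,1,0,0,0.01,0,1,0,0,0.01,0,1,0]
}}

```text
clock: 15.93
eef_pos: [0.4968, -0.3492, 0.0688]
tool_rot: [0.889, 0.458, 0.001, 0.012]
contact_force: [-0.8, 0.0, -0.3]
width: 0.0144
```

{"op": "servo_tool", "data": {
  "increments": [0,0.01,0.02,1,0,0,0.01,0,1,0,0,0.01,0.02,1,0,0,0.01,0,1,0,0,0.01,0,1,0]
}}

```text
clock: 16.35
eef_pos: [0.4971, -0.3497, 0.0688]
tool_rot: [0.957, 0.288, 0.002, 0.011]
contact_force: [-0.2, -0.3, -0.4]
width: 0.0145
```

```bash
python3 -c "
from h import *
st()"
```

```text
t 16.35 p [ 0.4971 -0.3497  0.0688] psi 33.53 tiltdeg [ 0.61 -1.16] F [-0.2 -0.3 -0.4] M [ 0.03 -0.    0.02] w 14.5 J [-0.72  0.3   1.76 -0.01  1.06  0.27]
```

{"op": "servo_tool", "data": {
  "increments": [0,0.01,0.02,1,0,0,0.01,0,1,0,0,0.01,0.02,1,0,0,0.01,0,1,0,0,0.01,0,1,0]
}}

```text
clock: 16.77
eef_pos: [0.4972, -0.3503, 0.0688]
tool_rot: [0.994, 0.109, 0.003, 0.01]
contact_force: [-0.5, 0.3, -0.5]
width: 0.0144
```

{"op": "servo_tool", "data": {
  "increments": [0,0.01,0.02,1,0,0,0.01,0,0.9,0,0,0.01,0.02,0.9,0,0,0,0,0.5,0,0,0,0,0,0]
}}

```text
clock: 17.18
eef_pos: [0.4973, -0.3505, 0.0688]
tool_rot: [1.0, -0.012, 0.004, 0.009]
contact_force: [0.9, -0.0, -0.9]
width: 0.0145
```

```bash
python3 -c "
from h import *
st()"
```

```text
t 17.18 p [ 0.4973 -0.3505  0.0688] psi -1.42 tiltdeg [ 0.48 -1.04] F [ 0.9 -0.  -0.9] M [ 0.03  0.03 -0.03] w 14.5 J [-0.72  0.3   1.76 -0.01  1.06  0.88]
```

{"op": "servo_tool", "data": {
  "increments": [0,0,0.04,0.6,0,0,0,0.06,0.2,0,0,0,0.04,0,0]
}}

```text
clock: 17.43
eef_pos: [0.4972, -0.3511, 0.0687]
tool_rot: [0.999, -0.04, 0.004, 0.009]
contact_force: [-1.4, 1.3, 2.8]
width: 0.0143
```

```bash
python3 -c "
from h import *
st()"
```

```text
t 17.43 p [ 0.4972 -0.3511  0.0687] psi -4.56 tiltdeg [ 0.4  -1.06] F [-1.4  1.3  2.8] M [ 0.29  0.33 -0.05] w 14.3 J [-0.72  0.3   1.76 -0.01  1.07  0.93]
```

{"op": "servo_tool", "data": {
  "increments": [0,0,0,0,28,0,0,0,0,28,0,0,0,0,28,0,0,0,0,28,0,0,0,0,28]
}}

```text
clock: 17.85
eef_pos: [0.4977, -0.3512, 0.0684]
tool_rot: [0.999, -0.039, 0.004, 0.009]
contact_force: [0.9, -0.6, -0.7]
width: 0.0278
```

{"op": "servo_tool", "data": {
  "increments": [0,0,-0.2,0,28,0,0,-0.5,0,28,0,0,-0.8,0,28,0,0,-0.8,0,28,0,0,-0.8,0,28]
}}

```text
clock: 18.27
eef_pos: [0.4938, -0.3471, 0.1284]
tool_rot: [0.999, -0.038, 0.0, 0.006]
contact_force: [-0.1, 0.2, -0.7]
width: 0.0279
```

{"op": "servo_tool", "data": {
  "increments": [0,0,-0.8,0,28,0,0,-0.8,0,28,0,0,-0.4,0,28,0,0,0,0,28]
}}

```text
clock: 18.6
eef_pos: [0.4963, -0.3486, 0.1783]
tool_rot: [0.999, -0.038, 0.004, 0.009]
contact_force: [-0.1, 0.2, -0.7]
width: 0.0281
```

```bash
python3 -c "
from h import *
s,M=st()
c=cam('wrist');np.savez('pics/w7.npz',im=c[0],K=c[1],k1=c[2],E=c[3]);save('w7',c[0])"
```

```text
t 18.6 p [ 0.4963 -0.3486  0.1783] psi -4.37 tiltdeg [ 0.44 -1.05] F [-0.1  0.2 -0.7] M [ 0.03  0.01 -0.04] w 28.1 J [-0.72  0.18  1.69 -0.01  1.26  0.93]
```

View pics/w7.png

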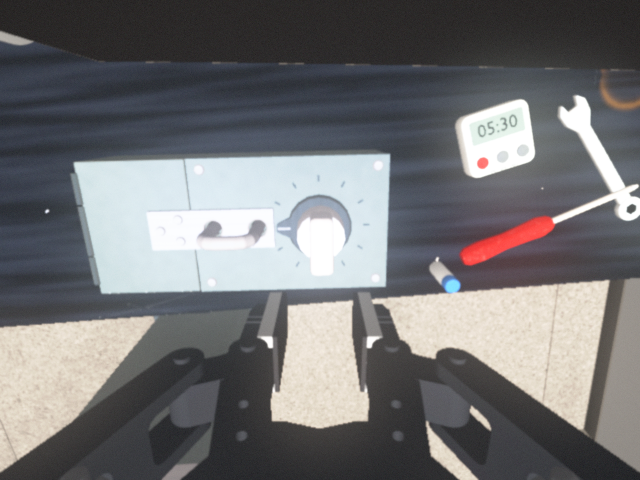

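Wrist view: the knob stays on the dial (320,235). The nose tip (277,229) points at the shackle leg holes (259,229) and (212,229). Now measuring the nose direction and shackle position.

```bash
python3 - <<'E'
from h import *
c=ldw('w7'); s,M=st(); W=lambda u,v,z:onz(c,u,v,z)[:2]
g=cv2.cvtColor(c[0],cv2.COLOR_RGB2GRAY)
# white line on nose: subpixel centroid per column
for u in range(276,294,2):
    col=g[220:238,u].astype(int); print(u,col.tolist())
ax=W(320.5,222,.077); print('plate',ax)
D=W(389,153.5,.07);C=W(386,287,.07);A=W(77,163,.07);B=W(101,293,.07); print(A,B,C,D)
for a,b in ((D,A),(C,B)): print('box y dir',np.degrees(np.arctan2(*(a-b)[::1]*[-1,1] )))
print('bow ends',W(200,243,.112),W(258,240,.112))
sub=g[205:260,190:280]; np.set_printoptions(linewidth=250); print(sub[20:50:2,::4])
E
```

```text
t 18.65 p [ 0.4963 -0.3486  0.1778] psi -4.37 tiltdeg [ 0.43 -1.04] F [-0.1 -1.2  1.2] M [-0.01 -0.02 -0.01] w 28.1 J [-0.72  0.18  1.69 -0.01  1.26  0.93]
276 [231, 231, 231, 226, 218, 212, 208, 212, 216, 217, 216, 219, 229, 233, 234, 235, 234, 234]
278 [231, 228, 212, 183, 170, 170, 180, 209, 235, 232, 202, 181, 200, 223, 232, 235, 234, 235]
280 [227, 207, 179, 168, 170, 170, 183, 218, 241, 239, 209, 176, 179, 196, 222, 232, 234, 234]
282 [205, 177, 168, 171, 172, 173, 179, 217, 240, 240, 207, 178, 174, 178, 196, 222, 233, 233]
284 [178, 174, 174, 174, 174, 175, 181, 216, 240, 238, 208, 180, 175, 177, 184, 205, 228, 233]
286 [164, 171, 172, 171, 175, 174, 182, 215, 240, 236, 199, 174, 175, 174, 176, 187, 214, 230]
288 [167, 169, 170, 169, 171, 171, 182, 222, 245, 237, 197, 175, 173, 173, 173, 176, 185, 211]
290 [170, 171, 173, 169, 173, 171, 178, 199, 218, 209, 185, 173, 173, 172, 170, 172, 172, 180]
292 [172, 174, 176, 175, 175, 174, 175, 175, 175, 175, 174, 174, 175, 175, 176, 175, 177, 176]
plate [ 0.50078452 -0.35290407]
[ 0.56151418 -0.16801974] [ 0.45147035 -0.15907573] [ 0.4
[... 891 characters left out ...]
6 229 203 196 253 253 253 237 234]
 [252 253 238 241 245 245 246 247 248 248 248 248 248 249 235 235 216 240 253 253 253 242 236]
 [253 253 242 248 250 250 250 251 251 251 251 250 251 251 241 237 221 253 253 253 253 247 233]
 [253 253 247 249 251 251 251 251 251 251 251 251 251 251 240 233 245 253 253 253 253 250 234]
 [253 253 252 244 251 251 251 251 251 251 251 249 249 247 228 237 248 247 247 244 245 242 231]
 [244 237 244 236 240 242 244 242 242 242 240 238 235 232 230 232 232 232 232 231 233 236 207]
 [231 218 233 233 230 232 234 234 233 234 232 231 235 233 231 233 232 232 232 230 234 235 227]
 [231 221 232 233 233 233 233 234 234 234 233 233 234 233 231 232 231 232 230 232 234 235 234]]
```

```bash
python3 - <<'E'
from h import *
c=ldw('w7'); W=lambda u,v,z:onz(c,u,v,z)[:2]
a,b=W(278,228.55,.077),W(289,228.35,.077); print('nose line deg',np.degrees(np.arctan2(*(a-b)[::-1])), 'tip',W(276.5,228.5,.077))
plan([.4997,-.283,.13],23,91.4)
E
```

```text
nose line deg 86.39843669879018 tip [ 0.4982984  -0.31732593]
t 18.65 p [ 0.4963 -0.3486  0.1778] psi -4.37 tiltdeg [ 0.43 -1.04] F [-0.1 -1.2  1.2] M [-0.01 -0.02 -0.01] w 28.1 J [-0.72  0.18  1.69 -0.01  1.26  0.93]
[[0.0, -0.14, 0.1], [0.01, -0.14, 0.1], [0.02, -0.14, 0.1], [0.03, -0.14, 0.1], [0.04, -0.14, 0.1], [0.05, -0.13, 0.1], [0.06, -0.13, 0.1], [0.07, -0.13, 0.1], [0.08, -0.12, 0.1], [0.08, -0.11, 0.1], [0.09, -0.11, 0.1], [0.1, -0.1, 0.1], [0.11, -0.09, 0.1], [0.11, -0.09, 0.1], [0.12, -0.08, 0.1], [0.12, -0.07, 0.1], [0.13, -0.06, 0.1], [0.13, -0.05, 0.1], [0.14, -0.04, 0.1], [0.14, -0.03, 0.1], [0.14, -0.02, 0.1], [0.14, -0.01, 0.1], [0.14, -0.0, 0.1]] turn -0.9934782608695653
```

The nose line is at 86.4° and the box y axis at about 87°, so this is the open click. Swinging over to the shackle.

{"op": "servo_tool", "data": {
  "increments": [0,-0.15,0,-1,40,0,-0.15,0,-1,40,0.02,-0.15,0,-1,40,0.03,-0.15,0,-1,40,0.04,-0.15,0,-1,40]
}}

```text
clock: 19.07
eef_pos: [0.4947, -0.3318, 0.1731]
tool_rot: [0.99, 0.143, 0.0, 0.007]
contact_force: [-0.6, 0.7, 1.2]
width: 0.0401
```

{"op": "servo_tool", "data": {
  "increments": [0.05,-0.13,0,-1,45,0.06,-0.13,0,-1,45,0.07,-0.13,0,-1,45,0.08,-0.12,0,-1,45,0.08,-0.11,0,-1,45]
}}

```text
clock: 19.48
eef_pos: [0.4918, -0.3138, 0.1651]
tool_rot: [0.947, 0.321, -0.004, 0.002]
contact_force: [0.6, -0.7, -0.5]
width: 0.0452
```

{"op": "servo_tool", "data": {
  "increments": [0.1,-0.1,0,-1,45,0.1,-0.1,0,-1,45,0.1,-0.1,0,-1,45,0.1,-0.1,0,-1,45,0.1,-0.1,0,-1,45]
}}

```text
clock: 19.9
eef_pos: [0.4876, -0.2958, 0.1571]
tool_rot: [0.872, 0.489, -0.007, -0.005]
contact_force: [-0.5, -0.0, -0.1]
width: 0.0448
```

{"op": "servo_tool", "data": {
  "increments": [0.1,-0.1,0,-1,45,0.1,-0.1,0,-1,45,0.1,0,0,-1,45,0.1,0,0,-1,45,0.1,0,0,-1,45]
}}

```text
clock: 20.32
eef_pos: [0.4835, -0.2807, 0.1493]
tool_rot: [0.768, 0.64, -0.007, -0.013]
contact_force: [0.6, 0.4, -0.3]
width: 0.0449
```

```bash
python3 -c "
from h import *
s,M=st(); mv(np.r_[.4997,-.283,.12]-s['eef_pos'])"
```

```text
t 20.32 p [ 0.4835 -0.2807  0.1493] psi 79.57 tiltdeg [-1.59  0.57] F [ 0.6  0.4 -0.3] M [ 0.02 -0.07  0.  ] w 44.9 J [-0.65  0.14  1.79 -0.01  1.24 -0.46]
t 20.32 p [ 0.4835 -0.2807  0.1493] psi 79.57 tiltdeg [-1.59  0.57] F [ 0.6  0.4 -0.3] M [ 0.02 -0.07  0.  ] w 44.9 J [-0.65  0.14  1.79 -0.01  1.24 -0.46]
tool units [0.03 0.86 1.44]
```

{"op": "servo_tool", "data": {
  "increments": [0,0.5,0,-1,45,0,0.4,0,-0.7,45,0,0,0,0,45,0,0,0,0,45]
}}

```text
clock: 20.65
eef_pos: [0.4982, -0.2805, 0.143]
tool_rot: [0.726, 0.687, -0.008, -0.018]
contact_force: [0.2, -0.2, 0.4]
width: 0.0451
```

```bash
python3 -c "
from h import *
s,M=st(); mv(np.r_[.4997,-.283,.12]-s['eef_pos'])"
```

```text
t 20.65 p [ 0.4982 -0.2805  0.143 ] psi 86.78 tiltdeg [-2.07  0.92] F [ 0.2 -0.2  0.4] M [ 0.   -0.    0.01] w 45.1 J [-0.63  0.18  1.75 -0.01  1.25 -0.57]
t 20.65 p [ 0.4982 -0.2805  0.143 ] psi 86.78 tiltdeg [-2.07  0.92] F [ 0.2 -0.2  0.4] M [ 0.   -0.    0.01] w 45.1 J [-0.63  0.18  1.75 -0.01  1.25 -0.57]
tool units [-0.14  0.12  1.14]
```

```bash
python3 -c "
from h import *
s,M=st(); mv(np.r_[.4972,-.281,.056]-s['eef_pos'])"
```

```text
t 20.65 p [ 0.4982 -0.2805  0.143 ] psi 86.78 tiltdeg [-2.07  0.92] F [ 0.2 -0.2  0.4] M [ 0.   -0.    0.01] w 45.1 J [-0.63  0.18  1.75 -0.01  1.25 -0.57]
t 20.65 p [ 0.4982 -0.2805  0.143 ] psi 86.78 tiltdeg [-2.07  0.92] F [ 0.2 -0.2  0.4] M [ 0.   -0.    0.01] w 45.1 J [-0.63  0.18  1.75 -0.01  1.25 -0.57]
tool units [-0.09  0.11  4.35]
```

{"op": "servo_tool", "data": {
  "increments": [0,0.02,0.5,0,45,0,0.02,0.8,0,45,0,0.02,0.6,0,45,0,0,0,0,45]
}}

```text
clock: 20.98
eef_pos: [0.496, -0.2793, 0.1009]
tool_rot: [0.728, 0.685, -0.008, -0.019]
contact_force: [-0.2, -0.3, -0.1]
width: 0.045
```

```bash
python3 -c "
from h import *
s,M=st(); gp=s['eef_pos']-.058*M[:,2]; print('grasp pt',gp.round(4)); mv(np.r_[.4992,-.2819,.114]-gp)"
```

```text
t 20.98 p [ 0.496  -0.2793  0.1009] psi 86.55 tiltdeg [-2.19  0.98] F [-0.2 -0.3 -0.1] M [ 0.03 -0.02  0.02] w 45.0 J [-0.63  0.22  1.79 -0.01  1.17 -0.57]
grasp pt [ 0.4983 -0.2803  0.1589]
t 20.98 p [ 0.496  -0.2793  0.1009] psi 86.55 tiltdeg [-2.19  0.98] F [-0.2 -0.3 -0.1] M [ 0.03 -0.02  0.02] w 45.0 J [-0.63  0.22  1.79 -0.01  1.17 -0.57]
tool units [-0.11  0.14  2.24]
```

{"op": "servo_tool", "data": {
  "increments": [-0.02,0.06,0.7,0,45,-0.02,0.05,0.7,0,45,0,0.03,0.5,0,45,0,0,0.1,0,45,0,0,0,0,45]
}}

```text
clock: 21.4
eef_pos: [0.4951, -0.2788, 0.0573]
tool_rot: [0.729, 0.684, -0.009, -0.021]
contact_force: [0.2, -0.3, 0.3]
width: 0.045
```

```bash
python3 -c "
from h import *
s,M=st(); gp=s['eef_pos']-.058*M[:,2]; print('grasp pt',gp.round(4)); mv(np.r_[.4992,-.2819,.114]-gp)
c=cam('wrist');np.savez('pics/w8.npz',im=c[0],K=c[1],k1=c[2],E=c[3]);save('w8',c[0])"
```

```text
t 21.4 p [ 0.4951 -0.2788  0.0573] psi 86.4 tiltdeg [-2.38  1.11] F [ 0.2 -0.3  0.3] M [-0.07 -0.02  0.01] w 45.0 J [-0.63  0.28  1.81 -0.01  1.1  -0.56]
grasp pt [ 0.4975 -0.2799  0.1152]
t 21.4 p [ 0.4951 -0.2788  0.0573] psi 86.4 tiltdeg [-2.38  1.11] F [ 0.2 -0.3  0.3] M [-0.07 -0.02  0.01] w 45.0 J [-0.63  0.28  1.81 -0.01  1.1  -0.56]
tool units [-0.09  0.09  0.06]
```

{"op": "servo_tool", "data": {
  "increments": [-0.07,0.08,0.08,0,45,0,0,0,0,20,0,0,0,0,20,0,0,0,0,20,0,0,0,0,20]
}}

```text
clock: 21.87
eef_pos: [0.4989, -0.282, 0.0591]
tool_rot: [0.729, 0.684, -0.008, -0.018]
contact_force: [-0.3, 0.3, -0.4]
width: 0.0202
```

{"op": "servo_tool", "data": {
  "increments": [0,0,0,0,0,0,0,0,0,0,0,0,0,0,0,0,0,0,0,0],
  "grip_force": 60
}}

```text
clock: 22.2
eef_pos: [0.4991, -0.2822, 0.0597]
tool_rot: [0.729, 0.685, -0.008, -0.018]
contact_force: [-0.3, -0.5, 0.4]
width: 0.0085
```

```bash
python3 -c "
from h import *
s,M=st(); gp=s['eef_pos']-.058*M[:,2]; print('grasp pt',gp.round(4)); mv([0,0,.02])"
```

```text
t 22.2 p [ 0.4991 -0.2822  0.0597] psi 86.4 tiltdeg [-2.08  0.87] F [-0.3 -0.5  0.4] M [-0.09 -0.03 -0.04] w 8.5 J [-0.63  0.28  1.8  -0.01  1.1  -0.56]
grasp pt [ 0.5012 -0.2831  0.1176]
t 22.2 p [ 0.4991 -0.2822  0.0597] psi 86.4 tiltdeg [-2.08  0.87] F [-0.3 -0.5  0.4] M [-0.09 -0.03 -0.04] w 8.5 J [-0.63  0.28  1.8  -0.01  1.1  -0.56]
tool units [ 0.01 -0.04 -1.  ]
```

Bow gripped: width reads 8.5 mm, with the same −1.5 mm offset as on the knob. Pulling up gently to test.

{"op": "servo_tool", "data": {
  "increments": [0,0,-0.1,0,0,0,0,-0.1,0,0]
}}

```text
clock: 22.37
eef_pos: [0.4986, -0.2818, 0.063]
tool_rot: [0.729, 0.684, -0.008, -0.019]
contact_force: [0.9, 1.2, -0.4]
width: 0.008
```

{"op": "servo_tool", "data": {
  "increments": [0,0,-0.1,0,0,0,0,-0.1,0,0]
}}

```text
clock: 22.53
eef_pos: [0.4985, -0.2816, 0.0671]
tool_rot: [0.729, 0.684, -0.008, -0.019]
contact_force: [-0.1, 0.0, -1.2]
width: 0.0078
```

{"op": "servo_tool", "data": {
  "increments": [0,0,-0.1,0,0,0,0,-0.1,0,0]
}}

```text
clock: 22.7
eef_pos: [0.4986, -0.2816, 0.0715]
tool_rot: [0.729, 0.684, -0.008, -0.019]
contact_force: [0.3, -0.1, -1.3]
width: 0.0082
```

```bash
python3 -c "
from h import *
st()"
```

```text
t 22.7 p [ 0.4986 -0.2816  0.0715] psi 86.4 tiltdeg [-2.2   0.97] F [ 0.3 -0.1 -1.3] M [-0.03 -0.    0.02] w 8.2 J [-0.63  0.27  1.79 -0.01  1.12 -0.56]
```

No resistance after 12 mm, so it is unlocked. Continuing straight up.

{"op": "servo_tool", "data": {
  "increments": [0,0,-0.2,0,0,0,0,-0.2,0,0,0,0,-0.25,0,0,0,0,-0.25,0,0,0,0,-0.25,0,0]
}}

```text
clock: 23.12
eef_pos: [0.4992, -0.2823, 0.096]
tool_rot: [0.729, 0.684, -0.009, -0.019]
contact_force: [0.2, 0.2, -0.9]
width: 0.0079
```

{"op": "servo_tool", "data": {
  "increments": [0,0,-0.25,0,0,0,0,-0.25,0,0,0,0,-0.25,0,0,0,0,-0.25,0,0,0,0,-0.25,0,0]
}}

```text
clock: 23.53
eef_pos: [0.5007, -0.2826, 0.1249]
tool_rot: [0.729, 0.684, -0.008, -0.019]
contact_force: [-0.7, 0.4, -0.5]
width: 0.0079
```

```bash
python3 -c "
from h import *
s,M=st();mv(np.r_[.4988,-.2818,.2]-s['eef_pos'])"
```

```text
t 23.53 p [ 0.5007 -0.2826  0.1249] psi 86.4 tiltdeg [-2.16  0.94] F [-0.7  0.4 -0.5] M [-0.07  0.01 -0.01] w 7.9 J [-0.63  0.21  1.76 -0.01  1.22 -0.56]
t 23.53 p [ 0.5007 -0.2826  0.1249] psi 86.4 tiltdeg [-2.16  0.94] F [-0.7  0.4 -0.5] M [-0.07  0.01 -0.01] w 7.9 J [-0.63  0.21  1.76 -0.01  1.22 -0.56]
tool units [ 0.09 -0.24 -3.75]
```

{"op": "servo_tool", "data": {
  "increments": [0,-0.03,-0.4,0,0,0,-0.03,-0.5,0,0,0,-0.03,-0.5,0,0,0,-0.03,-0.5,0,0,0,-0.03,-0.5,0,0]
}}

```text
clock: 23.95
eef_pos: [0.4986, -0.2825, 0.1768]
tool_rot: [0.729, 0.685, -0.008, -0.02]
contact_force: [0.6, -0.8, -1.7]
width: 0.0075
```

{"op": "servo_tool", "data": {
  "increments": [0,-0.03,-0.5,0,0,0,-0.02,-0.3,0,0,0,0,-0.15,0,0,0,0,0,0,0,0,0,0,0,0]
}}

```text
clock: 24.37
eef_pos: [0.5004, -0.2845, 0.2032]
tool_rot: [0.729, 0.685, -0.008, -0.016]
contact_force: [0.0, -0.3, -0.4]
width: 0.0075
```

{"op": "servo_tool", "data": {
  "increments": [0,0,0,0,0,0,0,0,0,0,0,0,0,0,0]
}}

```text
clock: 24.62
eef_pos: [0.4997, -0.2839, 0.2017]
tool_rot: [0.729, 0.684, -0.008, -0.017]
contact_force: [0.2, 0.2, -1.3]
width: 0.0079
```

```bash
python3 -c "
from h import *
s,M=st()
a,b,w=cam('scene'),cam('side'),cam('wrist')
r=lambda c,x,y,W,H,o:cv2.resize(c[0][y:y+H,x:x+W],o,interpolation=2)
save('fin',np.vstack([np.hstack([r(a,280,100,120,180//1,(400,600))[:300*2][:600][150:450],r(b,265,80,120,180,(400,600))[200:500]]),np.hstack([cv2.resize(w[0],(400,300)),r(a,280,100,133,100,(400,300))])]))"
```

```text
t 24.62 p [ 0.4997 -0.2839  0.2017] psi 86.4 tiltdeg [-2.02  0.84] F [ 0.2  0.2 -1.3] M [-0.02 -0.05 -0.01] w 7.9 J [-0.63  0.13  1.69 -0.01  1.35 -0.57]
```

View pics/fin.png

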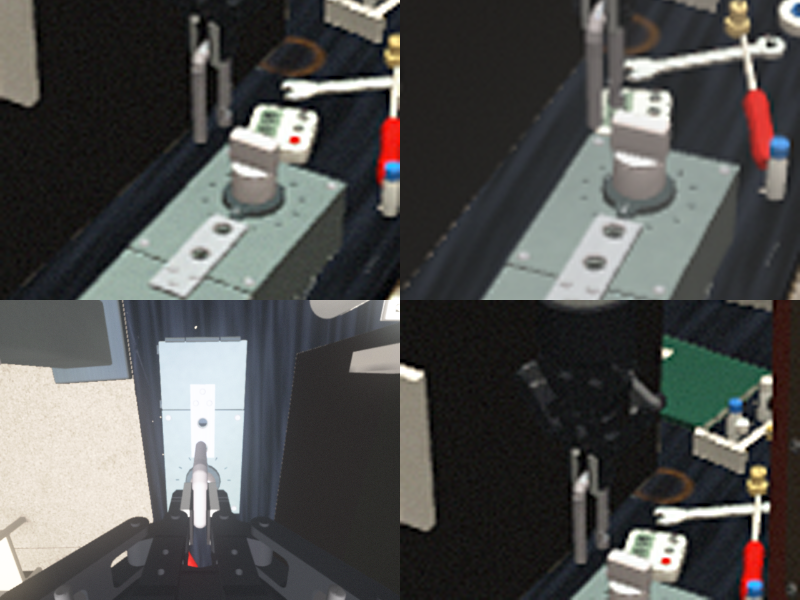

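The final view shows the shackle held bow up with its legs hanging, both strap holes empty, the knob seated on the plate and the nose towards the holes. The toe is at about z = 0.174, i.e. 10.4 cm above the deck. Handing in.

```bash
python3 -c "
from h import *
robot.hand_in(); st()"
```

```text
the job is handed in; nothing more can be done
the job is handed in; nothing more can be done
```

The strongbox is unlocked, and the job was handed in at about 24.6 s of robot time. The shackle is held bow up, with its long leg about 10 cm above the deck.

**What I did**
- **Knob:** I pushed it onto the shaft until it stopped firmly at reading 0.0684, against 0.0689 expected. I pressed it down again before letting go.
- **Dial:** I turned it four clicks clockwise. The nose then measured 86.4° against a box axis of about 87°, well inside the open click.
- **Shackle:** I gripped it by the bow and drew it straight up. It rose with no resistance.

**Last checks**
- The last pictures show both strap holes empty, the knob still seated on the plate and the nose pointing at the holes.
- The timer and vial were not touched. The crucible was out of view in the last picture, but nothing came near it.

**What failed or disagreed**
- **First grasp:** it closed on air. The real fingertips are about 39 mm behind the reported tool point. I confirmed this with a light touch on top of the knob (about 16 N) and used that offset from then on.
- **Wrist camera:** its knob position differed by up to 5 mm with viewing distance, so I aligned knob and dial from one close view.
- **Tool tilt:** the tool had drifted about 2° off vertical by the end, and I could not correct it.
- **Grip width:** it reads 1.5 to 2 mm less than the true thickness of what is held.

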